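Fetch the pin tin from behind the glaze jars

ROBOT

A 7-joint arm with a two-finger parallel gripper is mounted at the origin on the work surface; the furniture and walls round the work are solid. World frame = base frame: x ahead of the robot, y to its left, z up, the work surface at z = 0. Lengths are in m, angles in rad, forces in N, time in s.
With the tool pointing down it reaches from about 0.4 to 0.85 m from the base axis. Payload 6.9 kg.
Tool frame: the origin (TCP) lies midway between the tips of the shut fingers; the grasp point (between the pads) lies 19 mm behind it; z points along the fingers, x is the direction in which the jaws open and shut, and the axes are right-handed (so a half turn about z gives the same grasp; the last joint's range is limited). The gripper opens to 85 mm and grips with 20 to 120 N. Pads are 22 mm wide; open, the fingers measure 114 mm over their backs; the gripper's body (76 mm by 85 mm) begins 54 mm behind the grasp point. The pads swing forward as they close: fully open they stand 13 mm farther back than shut.
Start: joints at [0.105, 0.507, -0.238, 1.5, 0.126, 1.149, -0.155], TCP at [0.625, -0, 0.196] pointing down, gripper open.
Joint ranges: [-3.08, 3.08], [-0.24, 2.05], [-1.43, 1.35], [0, 2.5], [-1.52, 4.66], [0.17, 1.96], [-2.89, 2.89]. Speed limits (rad/s): [2.39, 2.39, 3.14, 3.14, 3.14, 3.14, 3.14].

INTERFACE

Orientations are given as a rotation vector (axis times angle).
In Python, from bench import telemetry, optics, arm gives the robot as it stands.
- The arm moves only by the tool drive_tool, never from a script. Its argument "moves" is a list of rows, each a list of 3 entries, a list of its own where there are three numbers: the opening, from 0 (shut) to 1 (fully open), then the shift along the tool's x, y, z in units of 0.05 m (1.0 is 0.05 m), then the turn about the tool's z in units of 0.5 rad (1.0 is 0.5 rad). In form: [[jaw, [dx, dy, dz], roll], ...]. A call has 1 to 5 rows; each row shifts and turns the commanded pose from where the row before left it, along the tool's axes as they then stand; what a row does not reach is not made up. A row lasts 1/12 s, in which the tool goes at most 41.7 mm and 7.16 degrees, less where a joint would pass 70% of its speed; a pose out of reach is approached as far as the arm can. A call with a number of a shift or a turn outside -1 to 1 is refused whole. A call with a gripper value outside its range is refused whole. The fingers move at their own pace and stop on an object; "squeeze" is the grip in N (left out, the last holds). Time passes only in rows, so rows that do not move let the fingers close. It gives the time, the measured TCP pose, the force and the opening at its end, in the units of the state.
- telemetry.state(): the state, without advancing time (a new reading comes with each control period).
- optics.read_camera(name): name is "scene" or "side" or "wrist"; returns (picture, depth): 384x512x3 uint8, blue, green, red; 384x512 float32, m along the optical axis (not along the pixel's ray), 0 where there is no reading.
- optics.camera_model(name): a dict with "K" (3x3 intrinsics, pixels), "extrinsics" (4x4, takes a point from camera to world coordinates); the wrist camera has in their place "mount" (4x4, takes a point from camera to tool coordinates, whose origin is the TCP and whose axes are the tool frame's). Camera axes: x right, y down, z forward; pixel columns grow to the right and rows downward; lengths in m; the calibration is good to about 2 mm. A picture is of the moment at which its call begins: read the wrist's pose just before it. camera_model takes no time and is no camera call.
- arm.hand_in(): hands the job in, once; it reports no verdict.
The state is a dict: "time": time; "qpos": joint angles; "dq": joint speeds; "effort": joint torques, N m; "position": TCP position; "orientation": TCP orientation; "wrist_force": force on the tool from outside, world axes, zero at the start; "wrist_torque": the same for the moment, N m; "gripper_width": opening from 0.0 (shut) to 1.0 (fully open).
Only numpy, scipy, OpenCV 4.12 (cv2) and the standard library are available. Lean on these libraries where they do the work, as an engineer would, in place of code of your own. Each camera call takes 0.05 s, during which the arm holds its last target. There are 200 camera calls.

TASK

I need the pins. Move the two jars that stand in front of the yellow pin tin out of the rack onto the wooden ware board, then take the tin, keeping it level, and lay it squarely in the middle of the cork mat, its length along the mat's. After that put the jars back upright in the rack in the same places in the row as before, and slide the end stop up snug so that the row is closed up against the fixed end cheek; leave the plaster stamp standing where it is.

Things in the scene. Friction and masses are not known exactly. Their poses are not given: they have to be found in the camera images.
- jar_rack: fixed wooden rack, 160 mm (x, + to its back) by 310 (y), deck 12 mm above the table; origin: centre of underside. End cheek at +y, inner face y = 141 mm, 70 high. Jar lane x -74 to -4, middle -39, front lip 8 mm above deck; jars start 67 mm apart, first 33.5 from cheek. Tin lane x 2 to 74, middle 38, between 6 mm wide lips (x -1 and 77) 5 mm above deck.
- jar_blue_mid (a point): Blue-lidded screw-top glaze jar, white body, 58 mm diameter, 74 mm tall, 0.12 kg, standing in the rack's front lane. The point is on its axis half-way up (37 mm above its foot). Neighbours in the row are only 7 to 10 mm away: grip across the row (rack's x), by the upper part, as the tin 12 mm behind rises to 45 mm above the table.
- jar_yellow_mid (a point): Yellow-lidded screw-top glaze jar, white body, 58 mm diameter, 74 mm tall, 0.16 kg, standing in the rack's front lane. The point is on its axis half-way up (37 mm above its foot). Neighbours in the row are only 7 to 10 mm away: grip across the row (rack's x), by the upper part, as the tin 12 mm behind rises to 45 mm above the table.
- jar_orange_mid (a point): Orange-red-lidded screw-top glaze jar, white body, 64 mm diameter, 82 mm tall, 0.14 kg, standing in the rack's front lane. The point is on its axis half-way up (41 mm above its foot). Neighbours in the row are only 7 to 10 mm away: grip across the row (rack's x), by the upper part, as the tin 12 mm behind rises to 45 mm above the table.
- pin_tin_mid (a point): brass-yellow rectangular pin tin, lid shut and fixed, 62 mm wide (x), 95 long (y), 33 high, 0.11 kg; the point is its centre, half-way up. It lies lengthwise in the rack's back lane, behind the two jars nearest the cheek or the two nearest the stop. Grip it across its width with the fingertips above the 5 mm lips.
- stamp_mid (a point): small white waisted plaster stamp, 42 mm diameter, 52 mm tall, standing upright in the rack's back lane beside the tin; the point is half-way up its axis. It stays where it is.
- stop_knob (a point): centre of the black knob (25 mm diameter, top 46 mm above deck, grip 30 to 44) on the sliding end stop, a wooden plate across the jar lane, 56 mm tall, its padded face 36 mm from the knob on the cheek side, its back 9 mm from the knob. Slides along rack y only, takes about 2 N, stays put. Starts 15 to 40 mm clear of the last jar; row closed: face 177 to 180 mm from the cheek (knob y -72).
- ware_board: plain brown wooden ware board on the table, fixed, 90 mm (x) by 180 mm (y), top 16 mm above the table; origin: centre of its underside. It has room for two jars side by side along its y axis, about 42 mm either side of the centre.
- cork_mat: cork mat fixed to the table, 95 mm (x) by 125 mm (y), 5 mm thick; origin: centre of its underside. The tin goes in its middle with its length along the mat's length (y).
Things that resemble listed ones, but are neither listed nor needed, are in the scene too. Leave any purple look-alike of the part that bears stamp_mid alone.

How it is judged:
By the outcome, as a careful person would: the job done as asked, in the order asked, and still so for the second after the job is handed in, with the robot touching nothing.
It also fails if it takes over 141 s, if anything falls off the work surface, if the arm or the gripper's body presses on something with over 40 N, if the wrist force passes 120 N, or if a joint passes its speed limit or range.

## Working session

There is one attempt and no reset: what is moved stays moved. The work goes in short steps, Python scripts to look and compute and a tool call to move; the robot and the scene stay as the last step left them, time stands still between calls to the robot, and variables do not carry over. Pictures are saved under pics/ and viewed, about 12 in all and at most 16, crops included, and the job is handed in when it is done.

Besides the shell and the picture viewer there is one more tool, called after "Emit:" as name([rows], argument=value, ...), one row to a line, values as JSON. drive_tool: Moves the arm, as the interface text tells. Shifts and turns lie within -1 to 1; 1 stands for 0.05 m of shift or 0.5 rad of turn. Its arguments: {"type":"object","properties":{"moves":{"type":"array"},"squeeze":{"type":"number"}},"required":["moves"]}

```bash
ls; mkdir -p pics
cat > h.py <<'E'
import numpy as np,cv2
from scipy.spatial.transform import Rotation as R
from bench import telemetry,optics,arm
def cam(n):
    s=telemetry.state(); im,d=optics.read_camera(n); m=optics.camera_model(n); K=np.array(m["K"])
    if n=="wrist":
        T=np.eye(4);T[:3,:3]=R.from_rotvec(s["orientation"]).as_matrix();T[:3,3]=s["position"];E=T@np.array(m["mount"])
    else:E=np.array(m["extrinsics"])
    return im,d,K,E
def cloud(d,K,E):
    v,u=np.mgrid[:d.shape[0],:d.shape[1]]
    P=np.stack([(u-K[0,2])/K[0,0]*d,(v-K[1,2])/K[1,1]*d,d],-1)
    return P@E[:3,:3].T+E[:3,3]
def ray(u,v,z,K,E):
    r=E[:3,:3]@np.array([(u-K[0,2])/K[0,0],(v-K[1,2])/K[1,1],1]); return E[:3,3]+r*(z-E[2,3])/r[2]
E
python3 - <<'E'
from h import *
s=telemetry.state();print(s)
for n in("scene","side"):
    im,d,K,E=cam(n);cv2.imwrite(f"pics/{n}0.png",im);np.savez(f"{n}0",im=im,d=d,K=K,E=E);print(n,K[0,0],E.round(3).tolist())
E
```

```text
pics
{'time': 0.0, 'qpos': array([ 0.10549114,  0.5083165 , -0.23750687,  1.50115342,  0.12570933,
        1.14888554, -0.15482263]), 'dq': array([ 4.70092664e-05, -2.94264436e-04, -4.67841594e-04, -1.66236986e-03,
        1.13457222e-04, -6.96755005e-04,  5.21332946e-04]), 'effort': array([ 1.19726570e-03, -6.20588279e+01, -2.18696728e+00, -2.49655455e+01,
        1.23123583e-02,  1.21321963e-02,  2.04169703e-05]), 'position': array([ 6.24430380e-01, -8.69142803e-05,  1.95635249e-01]), 'orientation': array([ 3.14153849e+00, -9.35386739e-06, -2.78443316e-03]), 'wrist_force': array([-0.15011309, -0.69871759,  0.14695963]), 'wrist_torque': array([-0.00219744,  0.00744364,  0.0436015 ]), 'gripper_width': 0.9988505983483116}
scene 427.8464030183831 [[-0.29, 0.428, -0.856, 1.789], [0.957, 0.151, -0.249, 0.324], [0.022, -0.891, -0.454, 0.7], [0.0, 0.0, 0.0, 1.0]]
side 384.16723206219973 [[-0.909, -0.176, 0.379, 0.104], [-0.418, 0.391, -0.82, 1.031], [-0.004, -0.903, -0.429, 0.605], [0.0, 0.0, 0.0, 1.0]]
```

View pics/scene0.png

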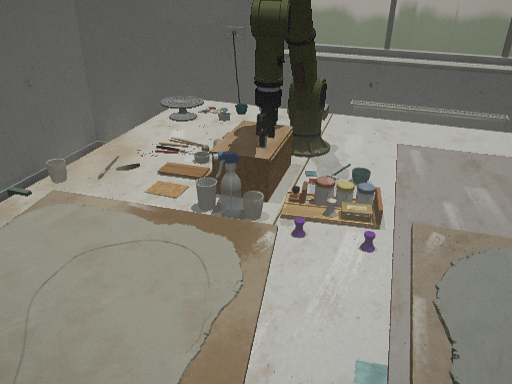

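View pics/side0.png

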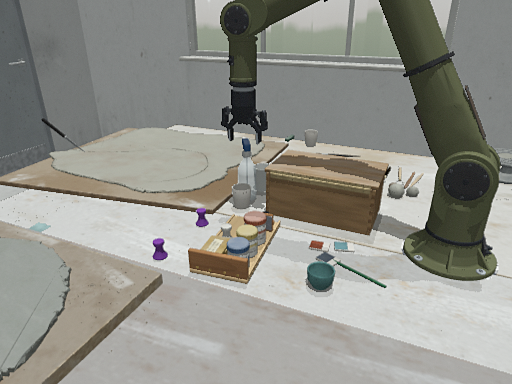

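Run:
```python
from h import *
for n,(x0,y0,x1,y1),f in(("scene",(270,160,400,255),6),("side",(180,190,300,290),6)):
    z=np.load(n+"0.npz");im=z["im"]
    cv2.imwrite(f"pics/{n}crop.png",cv2.resize(im[y0:y1,x0:x1],None,fx=f,fy=f,interpolation=cv2.INTER_CUBIC))
z=np.load("scene0.npz");P=cloud(z["d"],z["K"],z["E"])
def p(u,v):print((u,v),P[v,u].round(3))
print("scene")
for q in[(325,182),(345,186),(367,188),(355,208),(331,203),(297,189),(310,215),(378,205),(186,170),(168,188),(265,135),(220,150),(290,150),(231,157),(206,182),(253,196),(298,222),(369,235)]:p(*q)
# chest extents
z2=np.load("side0.npz");P2=cloud(z2["d"],z2["K"],z2["E"])
Q=np.vstack([P.reshape(-1,3)[z["d"].ravel()>0],P2.reshape(-1,3)[z2["d"].ravel()>0]])
# height map top view
g=400;H=np.zeros((240,300))
ix=((Q[:,0]-0.2)/0.004).astype(int);iy=((Q[:,1]+0.6)/0.004).astype(int)
ok=(ix>=0)&(ix<240)&(iy>=0)&(iy<300)&(Q[:,2]<0.4)&(Q[:,2]>-.02)
np.maximum.at(H,(ix[ok],iy[ok]),Q[ok,2])
cv2.imwrite("pics/hm.png",cv2.resize(cv2.applyColorMap((np.clip(H/0.25,0,1)*255).astype(np.uint8),cv2.COLORMAP_JET),None,fx=2.5,fy=2.5,interpolation=cv2.INTER_NEAREST))
```

```text
scene
(325, 182) [0.523 0.174 0.093]
(345, 186) [0.519 0.239 0.087]
(367, 188) [0.51  0.309 0.087]
(355, 208) [0.578 0.282 0.045]
(331, 203) [0.601 0.209 0.062]
(297, 189) [0.531 0.085 0.056]
(310, 215) [0.612 0.148 0.013]
(378, 205) [0.582 0.349 0.07 ]
(186, 170) [ 0.442 -0.366  0.018]
(168, 188) [ 0.577 -0.372  0.005]
(265, 135) [0.68  0.011 0.287]
(220, 150) [ 0.538 -0.185  0.161]
(290, 150) [ 0.235 -0.01   0.072]
(231, 157) [ 0.677 -0.094  0.203]
(206, 182) [ 0.622 -0.203  0.077]
(253, 196) [ 0.626 -0.039  0.056]
(298, 222) [0.728 0.132 0.05 ]
(369, 235) [0.731 0.336 0.05 ]
```

View pics/scenecrop.png

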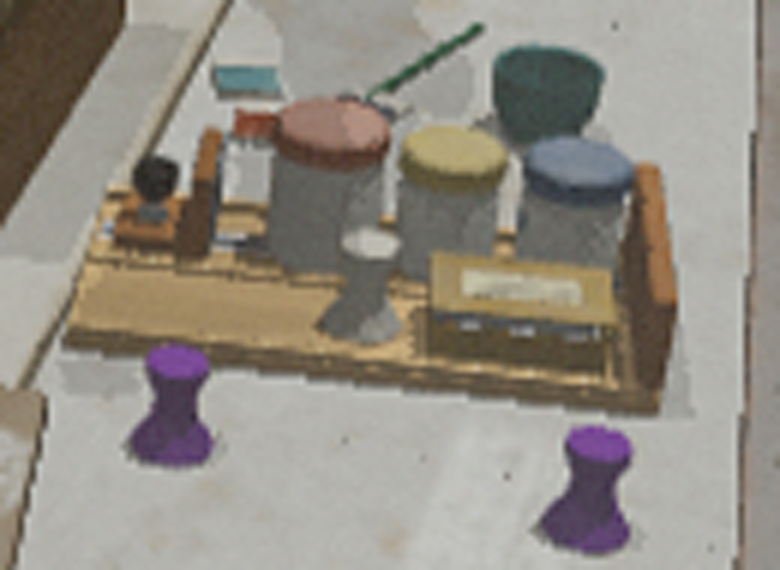

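View pics/hm.png

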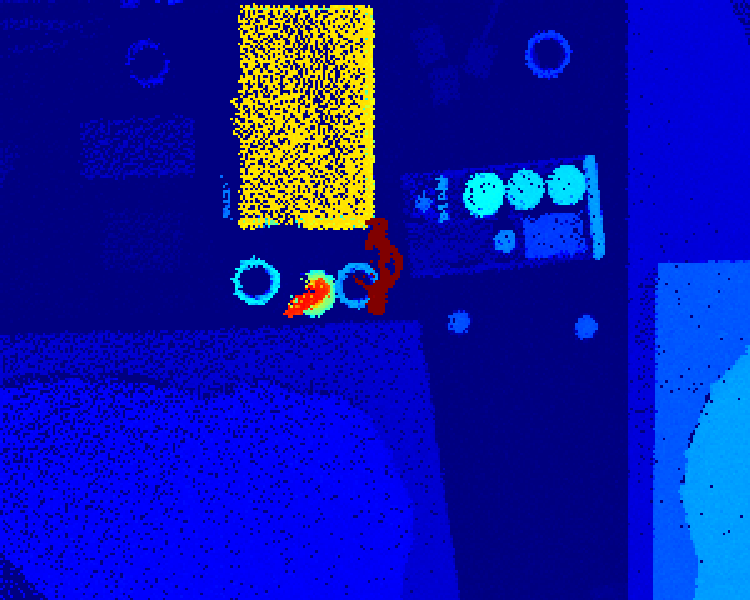

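```bash
cat >> h.py <<'E'
def rect(pts):
    (c,s,a)=cv2.minAreaRect(pts.astype(np.float32)*1000);return np.round(c,1),np.round(s,1),round(a,1)
def circ(pts):
    c,r=cv2.minEnclosingCircle(pts.astype(np.float32)*1000);return np.round(c,1),round(r,1)
def tell():
    s=telemetry.state();r=R.from_rotvec(s["orientation"]).as_matrix();print("t",s["time"],"pos",s["position"].round(4),"yaw",round(float(np.arctan2(r[1,0],r[0,0])),4),"F",s["wrist_force"].round(1),"w",round(float(s["gripper_width"]),3),"q7",s["qpos"][6].round(2),flush=True)
def go(x,y,z,yaw=None):
    """total tool-frame shift (units) and roll to reach target, shift made at present yaw"""
    s=telemetry.state();r=R.from_rotvec(s["orientation"]).as_matrix();d=r.T@(np.array([x,y,z])-s["position"])/.05
    y0=np.arctan2(r[1,0],r[0,0]);print("shift",d.round(3),"roll",None if yaw is None else round(float(-(yaw-y0)/.5),3))
E
python3 - <<'E'
from h import *
for n in("scene","side"):
    z=np.load(n+"0.npz");P=cloud(z["d"],z["K"],z["E"]);im=z["im"];hsv=cv2.cvtColor(im,cv2.COLOR_BGR2HSV)
    X,Y,Z=P[...,0],P[...,1],P[...,2];ok=z["d"]>0
    print(n)
    for nm,c,zt in(("blue",(.498,.306),.086),("yel",(.505,.243),.086),("or",(.511,.175),.094)):
        m=ok&(abs(Z-zt)<.005)&(np.hypot(X-c[0],Y-c[1])<.042)
        p=P[m];ct,r=circ(p[:,:2]);print(nm,m.sum(),ct,r,"mean",(p.mean(0)*1000).round(1))
    m=ok&(abs(Z-.045)<.006)&(X>.55)&(X<.62)&(Y>.235)&(Y<.335);p=P[m];print("tin",m.sum(),rect(p[:,:2]),(p.mean(0)*1000).round(1))
    m=ok&(Z>.056)&(Z<.072)&(X>.55)&(X<.63)&(Y>.18)&(Y<.235);p=P[m];print("stamp",m.sum(),(p.mean(0)*1000).round(1) if m.any() else 0)
    m=ok&(Z>.03)&(Z<.066)&(X>.49)&(X<.56)&(Y>.06)&(Y<.095);p=P[m];print("knob",m.sum(),(p.mean(0)*1000).round(1) if m.any() else 0)
    m=ok&(Z>.062)&(Z<.072)&(X>.48)&(X<.56)&(Y>.09)&(Y<.125);p=P[m];print("plate",m.sum(),(p.mean(0)*1000).round(1) if m.any() else 0)
    m=ok&(Z>.078)&(Z<.09)&(X>.4)&(X<.65)&(Y>.325)&(Y<.4);p=P[m];print("cheek",m.sum(),rect(p[:,:2]) if m.sum()>3 else 0)
    if n=="scene":
        m=ok&(Z>.011)&(Z<.022)&(X>.36)&(X<.5)&(Y>-.5)&(Y<-.26);p=P[m];print("board",m.sum(),rect(p[:,:2]))
        m=((hsv[...,1]>80)&ok&(Z>-.005)&(Z<.012)&(X>.52)&(X<.66)&(Y>-.46)&(Y<-.29)).astype(np.uint8);m=cv2.morphologyEx(m,cv2.MORPH_OPEN,np.ones((3,3)))>0;p=P[m];print("mat",m.sum(),rect(p[:,:2]),p.mean(0))
    m=ok&(X>.2)&(X<.6)&(Y>-.23)&(Y<.01)&(Z>.12)&(Z<.2);p=P[m];print("chest z",np.percentile(p[:,2],99.5),p.min(0),p.max(0)) if m.any() else 0
    m=ok&(X>.58)&(X<.75)&(Y>-.25)&(Y<-.03)&(Z<.3);print("bottle z",P[m][:,2].max())
E
```

```text
scene
blue 127 [497.9 300.5] 33.8 mean [500.  305.1  85.3]
yel 138 [506.5 243. ] 40.8 mean [507.8 240.5  85.5]
or 143 [513.3 173.6] 33.9 mean [516.2 172.9  93.5]
tin 263 (array([576.6, 286.3]), array([62.1, 95.3]), 6.1) [579.7 284.6  45. ]
stamp 50 [589.6 208.4  61.5]
knob 54 [526.1  78.8  49.9]
plate 42 [522.9 107.5  67.5]
cheek 14 (array([500.3, 329.7]), array([ 7.9, 33. ]), 88.7)
board 509 (array([ 435.5, -381.4]), array([100.1, 182.6]), 1.9)
mat 416 (array([ 582. , -373.4]), array([125.5,  99.4]), 85.8) [ 0.58439745 -0.37238119  0.00515322]
chest z 0.16610202050710549 [ 0.20622432 -0.22720613  0.12000596] [ 0.56612172 -0.00384421  0.16691436]
bottle z 0.21784325741148258
side
blue 256 [496.  299.6] 35.3 mean [492.7 307.5  85.7]
yel 229 [505.4 243. ] 41.7 mean [499.5 241.8  85.8]
or 210 [507.8 174.7] 33.0 mean [506.7 178.3  93.7]
tin 309 (array([577.6, 280. ]), array([57. , 79.9]), 5.7) [577.9 279.   45.2]
stamp 63 [580.9 211.3  61.7]
knob 11 [518.9  76.9  57.4]
plate 27 [493.2 108.   66.7]
cheek 60 (array([495.6, 329.9]), array([ 8.7, 38. ]), 88.5)
chest z 0.16534485547902705 [ 0.20890446 -0.2285063   0.12004117] [ 5.61638400e-01 -2.96487403e-04  1.66712381e-01]
bottle z 0.2166770670890411
```

Emit:
drive_tool([
  [1,[-0.2,-0.6,-0.2],0],
  [1,[-0.3,-0.6,-0.2],0],
  [1,[-0.3,-0.6,-0.2],0],
  [1,[-0.3,-0.6,-0.2],-0.1],
  [1,[-0.3,-0.6,-0.2],-0.11],
])

```text
time: 0.52
position: [0.5525, 0.1505, 0.2465]
orientation: [3.137, 0.168, -0.001]
wrist_force: [0.5, 0.0, 0.8]
gripper_width: 1.001
```

Emit:
drive_tool([
  [1,[-0.3,-0.6,0],0],
  [1,[-0.3,-0.6,0],0],
  [1,[-0.2,-0.6,0],0],
  [1,[0,-0.6,0],0],
  [1,[0,0,0],0],
])

```text
time: 0.93
position: [0.498, 0.2716, 0.2465]
orientation: [-3.132, -0.178, 0.002]
wrist_force: [0.4, 0.5, 0.6]
gripper_width: 0.995
```

Run:
```python
from h import *
tell()
im,d,K,E=cam("wrist");tell();cv2.imwrite("pics/w1.png",im);np.savez("w1",im=im,d=d,K=K,E=E);print(E.round(3))
```

```text
t 0.9333 pos [0.498  0.2716 0.2465] yaw 0.1138 F [0.4 0.5 0.6] w 0.995 q7 -0.56
t 0.9833 pos [0.4994 0.2681 0.2462] yaw 0.1112 F [ 0.1 -0.6  0.1] w 0.997 q7 -0.56
[[ 0.994  0.108  0.032  0.49 ]
 [ 0.112 -0.949 -0.294  0.348]
 [-0.001  0.296 -0.955  0.424]
 [ 0.     0.     0.     1.   ]]
```

View pics/w1.png

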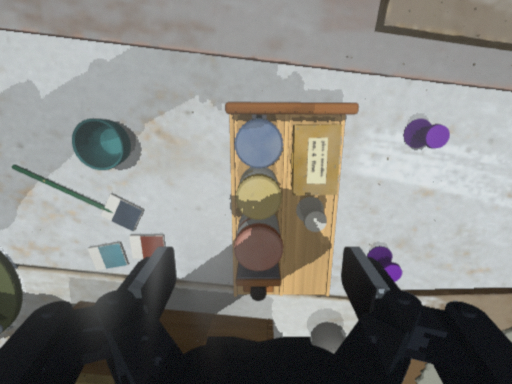

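```bash
cat >> h.py <<'E'
def look(n="wrist",save=None,settle=True):
    im,d,K,E=cam(n)
    if save:cv2.imwrite(f"pics/{save}.png",im);np.savez(save,im=im,d=d,K=K,E=E)
    return im,d,K,E,cloud(d,K,E)
def tops(P,im,d,items):
    X,Y,Z=P[...,0],P[...,1],P[...,2];o={}
    for nm,c,zt,rad in items:
        m=((d>0)&(abs(Z-zt)<.006)&(np.hypot(X-c[0],Y-c[1])<rad)).astype(np.uint8)
        m=cv2.morphologyEx(m,cv2.MORPH_OPEN,np.ones((3,3)))>0;p=P[m]
        if len(p)<5:print(nm,"none");continue
        print(nm,m.sum(),"circ",circ(p[:,:2]),"rect",rect(p[:,:2]),"mean",(p.mean(0)*1000).round(1))
JARS=[("blue",(.497,.305),.086,.04),("yel",(.504,.241),.086,.034),("or",(.510,.175),.094,.045)]
TIN=("tin",(.577,.286),.045,.058);STAMP=("stamp",(.584,.21),.064,.03)
E
python3 - <<'E'
from h import *
tell();im,d,K,E,P=look(save="w2");tell()
tops(P,im,d,JARS+[TIN,STAMP,("knob",(.52,.08),.056,.03),("cheek",(.575,.345),.082,.1)])
X,Y,Z=P[...,0],P[...,1],P[...,2]
m=(d>0)&(abs(Z-.012)<.008)&(X>.44)&(X<.7)&(Y>.05)&(Y<.36);m=cv2.morphologyEx(m.astype(np.uint8),cv2.MORPH_OPEN,np.ones((5,5)))>0
print("deck",rect(P[m][:,:2]))
E
```

```text
t 0.9833 pos [0.4994 0.2681 0.2462] yaw 0.1112 F [ 0.1 -0.6  0.1] w 0.997 q7 -0.56
t 1.0333 pos [0.5004 0.2655 0.2461] yaw 0.108 F [-0.2 -1.2  0.3] w 0.995 q7 -0.56
blue 1908 circ (array([494.8, 299.5]), 34.8) rect (array([493.2, 303. ]), array([64. , 57.6]), 60.4) mean [494.7 306.1  85.7]
yel 1604 circ (array([502. , 239.4]), 29.3) rect (array([501.7, 240.2]), array([56.4, 55.6]), 4.7) mean [501.9 241.2  85.6]
or 1730 circ (array([509.4, 173.4]), 32.2) rect (array([509.4, 173.3]), array([62.3, 62.4]), 7.4) mean [509.2 175.6  93.6]
tin 3275 circ (array([575. , 287.2]), 55.6) rect (array([574.5, 287.6]), array([61.2, 95. ]), 7.3) mean [574.  289.4  44.7]
stamp 381 circ (array([583.7, 208.4]), 15.5) rect (array([583.7, 209. ]), array([30.3, 29.5]), 36.7) mean [583.2 209.3  61.8]
knob 201 circ (array([520. ,  79.3]), 12.7) rect (array([519.2,  79.4]), array([22.7, 24.1]), 6.4) mean [519.3  81.4  55.2]
cheek 1348 circ (array([494.8, 306. ]), 29.1) rect (array([502.8, 309.8]), array([38.9, 57.3]), 24.9) mean [500.9 309.9  85.7]
deck (array([546.2, 197.2]), array([159.4, 293.9]), 6.4)
```

Run:
```python
from h import *
tell();go(.495,.306,.048,.115)
```

```text
t 1.0333 pos [0.5004 0.2655 0.2461] yaw 0.108 F [-0.2 -1.2  0.3] w 0.995 q7 -0.56
shift [-0.017 -0.817  3.962] roll -0.014
```

Emit:
drive_tool([
  [1,[0,-0.4,0],-0.01],
  [1,[0,-0.4,0],0],
  [1,[0,0,0.5],0],
  [1,[0,0,0.5],0],
  [1,[0,0,0.5],0],
])

```text
time: 1.45
position: [0.4977, 0.3026, 0.1705]
orientation: [3.136, 0.17, 0.001]
wrist_force: [0.2, -1.1, -0.5]
gripper_width: 1.001
```

Emit:
drive_tool([
  [1,[0,0,0.5],0],
  [1,[0,0,0.3],0],
  [1,[0,0,0],0],
  [1,[0,0,0],0],
  [1,[0,0,0],0],
])

```text
time: 1.87
position: [0.4979, 0.3037, 0.1325]
orientation: [-3.137, -0.171, -0.002]
wrist_force: [-0.6, -0.1, 1.3]
gripper_width: 0.999
```

Run:
```python
from h import *
tell();go(.495,.306,.048,.115)
im,d,K,E,P=look(save="w3");tops(P,im,d,JARS[:1]);tell()
```

```text
t 1.8667 pos [0.4979 0.3037 0.1325] yaw 0.1087 F [-0.6 -0.1  1.3] w 0.999 q7 -0.67
shift [-0.054 -0.051  1.69 ] roll -0.013
blue 3631 circ (array([496.6, 299.8]), 35.1) rect (array([493.1, 301.5]), array([66.4, 57.4]), 65.2) mean [494.7 306.5  85.7]
t 1.9167 pos [0.4979 0.3041 0.1328] yaw 0.1091 F [-0.4  0.7  0.7] w 1.0 q7 -0.67
```

View pics/w3.png

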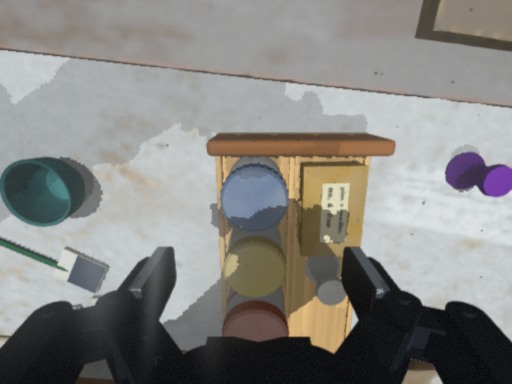

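Emit:
drive_tool([
  [1,[-0.05,-0.04,0.4],-0.01],
  [1,[0,0,0.4],0],
  [1,[0,0,0.4],0],
  [1,[0,0,0.3],0],
  [1,[0,0,0.19],0],
])

```text
time: 2.33
position: [0.4945, 0.3057, 0.0467]
orientation: [-3.136, -0.18, -0.001]
wrist_force: [-0.4, 0.7, 0.5]
gripper_width: 0.999
```

Emit:
drive_tool([
  [1,[0,0,0],0],
  [0.6,[0,0,0],0],
  [0.6,[0,0,0],0],
  [0.5,[0,0,0],0],
  [0.5,[0,0,0],0],
], squeeze=30)

```text
time: 2.75
position: [0.4917, 0.3066, 0.0499]
orientation: [-3.136, -0.182, 0.004]
wrist_force: [-12.2, -3.7, 22.5]
gripper_width: 0.509
```

Emit:
drive_tool([
  [0.5,[0,0,0],0],
  [0.5,[0,0,0],0],
  [0.5,[0,0,0],0],
  [0.5,[0,0,0],0],
])

```text
time: 3.08
position: [0.4917, 0.3065, 0.0499]
orientation: [-3.136, -0.183, 0.003]
wrist_force: [-11.9, -2.9, 22.9]
gripper_width: 0.503
```

Run:
```python
from h import *
im,d,K,E,P=look(save="w4");a=look("side",save="s4")[0][190:300,170:310];b=look("scene",save="c4")[0][150:245,270:400]
o=np.hstack([cv2.resize(im,(0,0),fx=.75,fy=.75),cv2.resize(a,(366,288),interpolation=2)]);
cv2.imwrite("pics/c4x.png",np.vstack([o,cv2.resize(np.pad(cv2.resize(b,(394,288),interpolation=2),((0,0),(0,o.shape[1]-394),(0,0))),(o.shape[1],288))]))
```

```text
(no output)
```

View pics/c4x.png

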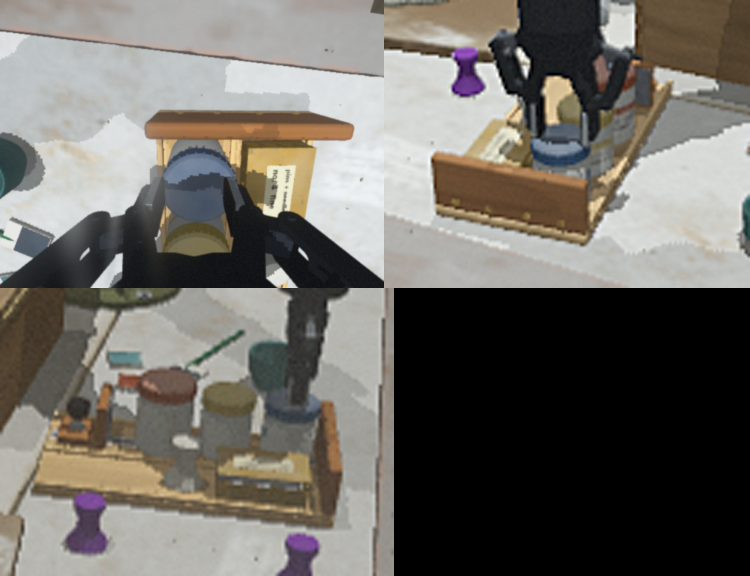

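Emit:
drive_tool([
  [0.4,[0,0,0],0],
  [0.4,[0,0,0],0],
  [0.4,[0,0,0],0],
])

```text
time: 3.48
position: [0.4912, 0.3071, 0.0509]
orientation: [-3.135, -0.183, 0.003]
wrist_force: [-16.3, -3.9, 32.8]
gripper_width: 0.401
```

Run:
```python
from h import *
tell()
a=np.load("w4.npz");P=cloud(a["d"],a["K"],a["E"]);s=telemetry.state();r=R.from_rotvec(s["orientation"]).as_matrix()
Q=(P-s["position"])@r # tool coords
hsv=cv2.cvtColor(a["im"],cv2.COLOR_BGR2HSV)
dark=(hsv[...,2]<60)&(a["d"]>0)
for side in(-1,1):
    m=dark&(Q[...,0]*side>0.01)&(Q[...,2]>-.06);q=Q[m]
    for z in np.arange(-.06,.02,.006):
        k=abs(q[:,2]-z)<.003
        if k.sum()>5:print(side,round(z,3),k.sum(),"x",(np.percentile(abs(q[k,0]),[1,99])*1000).round(1))
tops(P,a["im"],a["d"],JARS[:2]);
```

```text
t 3.4833 pos [0.4912 0.3071 0.0509] yaw 0.1167 F [-16.3  -3.9  32.8] w 0.401 q7 -0.71
-1 0.006 12 x [174.2 176.8]
1 -0.06 89 x [22.2 35.4]
1 -0.054 172 x [22.3 35.5]
1 -0.048 149 x [22.2 35.3]
1 -0.042 98 x [22.3 33.7]
1 -0.036 42 x [22.2 23.6]
blue 7001 circ (array([497.4, 300.2]), 35.1) rect (array([493.3, 300.5]), array([70.1, 51.5]), 84.6) mean [494.  308.   85.9]
yel 2131 circ (array([500.4, 248.9]), 27.1) rect (array([498.8, 257.3]), array([54.2, 22.3]), 10.7) mean [499.6 258.1  85. ]
```

Emit:
drive_tool([
  [0.9,[0,0,0],0],
  [1,[0,0,0],0],
  [1,[0,0,0],0],
  [1,[0,0,0],0],
  [1,[0,0,0],0],
])

```text
time: 3.9
position: [0.4944, 0.3057, 0.0469]
orientation: [3.136, 0.18, -0.0]
wrist_force: [-0.6, 0.2, -0.6]
gripper_width: 1.001
```

Run:
```python
from h import *
tell()
im,d,K,E,P=look(save="w5");tops(P,im,d,JARS)
a=np.load("w4.npz")["im"]
cv2.imwrite("pics/w5x.png",np.hstack([cv2.resize(a[130:384,150:400],(0,0),fx=1.6,fy=1.6),cv2.resize(im[130:384,150:400],(0,0),fx=1.6,fy=1.6)]))
```

```text
t 3.9 pos [0.4944 0.3057 0.0469] yaw 0.1146 F [-0.6  0.2 -0.6] w 1.001 q7 -0.71
blue 7990 circ (array([497.2, 300.6]), 35.6) rect (array([501.5, 302.9]), array([57.8, 67.3]), 34.2) mean [498.6 308.4  85.7]
yel 2018 circ (array([501. , 251.1]), 26.4) rect (array([499.5, 257.9]), array([52.6, 21.4]), 11.7) mean [499.8 259.   84.9]
or none
```

View pics/w5x.png

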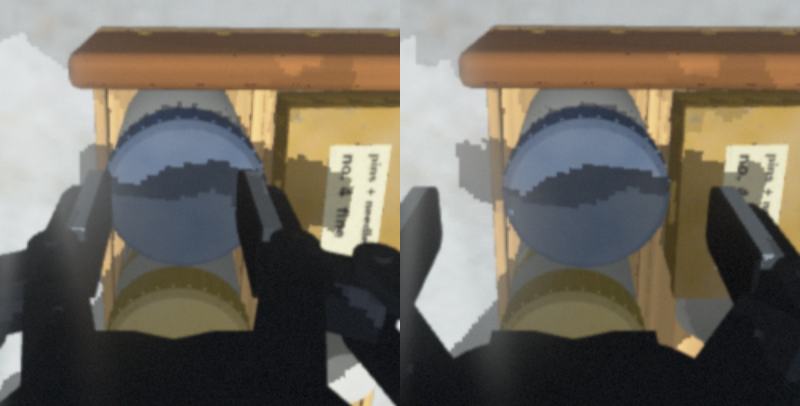

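Run:
```python
from h import *
s=telemetry.state();r=R.from_rotvec(s["orientation"]).as_matrix()
for f in("w3","w4","w5"):
    a=np.load(f+".npz");Ei=optics.camera_model("wrist")["mount"];Q=cloud(a["d"],a["K"],np.array(Ei))
    print(f,np.array(Ei).round(3).tolist() if f=="w3" else "")
    for u,v in[(359,250),(362,256),(368,268),(375,285),(372,295),(165,256),(155,262),(300,240),(303,250),(308,270),(312,290),(205,250),(205,265)]:
        print((u,v),(Q[v,u]*1000).round(0),a["im"][v,u],end=" ")
    print()
```

```text
w3 [[1.0, -0.001, -0.001, 0.001], [0.001, 0.954, 0.3, -0.077], [0.0, -0.3, 0.954, -0.177], [0.0, 0.0, 0.0, 1.0]]
(359, 250) [ 48. -12. -56.] [87 83 79] (362, 256) [ 48. -11. -61.] [85 80 75] (368, 268) [ 47. -12. -71.] [84 81 74] (375, 285) [ 45. -12. -83.] [80 77 71] (372, 295) [ 43.  -9. -85.] [34 30 29] (165, 256) [-42. -12. -61.] [71 71 70] (155, 262) [-45. -12. -66.] [115 112 108] (300, 240) [ 46.  63. 105.] [33 56 65] (303, 250) [46. 65. 87.] [50 79 92] (308, 270) [ 58. 105. 112.] [89 93 93] (312, 290) [ 65. 137. 120.] [ 64  95 115] (205, 250) [-64.  91. 134.] [195 194 190] (205, 265) [-65. 111. 134.] [194 195 191] 
w4 
(359, 250) [72. 21.  4.] [117 135 138] (362, 256) [74. 25.  4.] [113 137 138] (368, 268) [80. 35.  4.] [213 238 240] (375, 285) [ 45. -12. -84.] [33 33 30] (372, 295) [ 42. -10. -87.] [31 31 28] (165, 256) [-83.  52.  51.] [217 219 215] (155, 262) [-92.  57.  50.] [219 218 213] (300, 240) [ 22. -11. -43.] [29 30 31] (303, 250) [ 22. -11. -54.] [31 29 29] (308, 270) [ 22.  -9. -69.] [26 26 27] (312, 290) [ 23.  -2. -73.] [24 23 20] (205, 250) [-25. -11. -55.] [120 118 115] (205, 265) [-22. -12. -69.] [96 95 91] 
w5 
(359, 250) [ 48. -12. -56.] [95 93 87] (362, 256) [ 47. -12. -61.] [96 90 86] (368, 268) [ 46. -12. -72.] [95 91 85] (375, 285) [ 45. -12. -83.] [90 86 79] (372, 295) [ 43.  -9. -86.] [32 32 28] (165, 256) [-42. -11. -60.] [76 75 76] (155, 262) [-45. -12. -66.] [123 121 117] (300, 240) [ 22.  -9. -40.] [73 65 59] (303, 250) [ 24.  -3. -39.] [73 66 59] (308, 270) [ 28.  10. -38.] [98 84 77] (312, 290) [47. 77. 36.] [ 78 111 134] (205, 250) [-46.  44.  48.] [137 139 137] (205, 265) [-47.  58.  47.] [207 206 202]
```

Run:
```python
from h import *
for f in("w2","w5"):
    a=np.load(f+".npz");P=cloud(a["d"],a["K"],a["E"]);hsv=cv2.cvtColor(a["im"],cv2.COLOR_BGR2HSV)
    m=((hsv[...,0]>100)&(hsv[...,0]<130)&(hsv[...,1]>55)&(abs(P[...,2]-.086)<.003)&(np.hypot(P[...,0]-.495,P[...,1]-.306)<.045)).astype(np.uint8)
    m=cv2.morphologyEx(m,cv2.MORPH_OPEN,np.ones((3,3)))>0;p=P[m];print(f,m.sum(),circ(p[:,:2]),rect(p[:,:2]),p[:,:2].min(0),p[:,:2].max(0))
go(.495,.306,.007,.115)
```

```text
w2 1170 (array([494.6, 305.9]), 27.7) (array([490. , 306.8]), array([54.9, 44.3]), 77.1) [0.46782201 0.27844678] [0.51560553 0.3336291 ]
w5 4879 (array([498.8, 306.7]), 28.5) (array([504. , 309.6]), array([44.4, 56.2]), 25.5) [0.47469904 0.27856488] [0.52408278 0.33520836]
shift [ 0.015 -0.005  0.796] roll -0.001
```

Emit:
drive_tool([
  [1,[0.08,0,0],0],
  [1,[0,0,0.2],0],
  [1,[0,0,0.3],0],
  [1,[0,0,0.3],0],
  [1,[0,0,0],0],
])

```text
time: 4.37
position: [0.4965, 0.305, 0.0037]
orientation: [3.134, 0.18, -0.007]
wrist_force: [-1.0, 0.6, -0.5]
gripper_width: 0.995
```

Emit:
drive_tool([
  [0.8,[0,0,0],0],
  [0.7,[0,0,0],0],
  [0.6,[0,0,0],0],
  [0.6,[0,0,0],0],
  [0.6,[0,0,0],0],
])

```text
time: 4.78
position: [0.4985, 0.3066, 0.0077]
orientation: [-3.136, -0.18, -0.002]
wrist_force: [-0.4, 1.7, 2.0]
gripper_width: 0.654
```

Run:
```python
from h import *
tell()
im,d,K,E,P=look(save="w6");cv2.imwrite("pics/w6x.png",np.hstack([cv2.resize(im[130:384,150:400],(0,0),fx=1.6,fy=1.6),cv2.resize(look("side")[0][130:284,170:322],(400,406))]))
```

```text
t 4.7833 pos [0.4985 0.3066 0.0077] yaw 0.1149 F [-0.4  1.7  2. ] w 0.654 q7 -0.73
```

View pics/w6x.png

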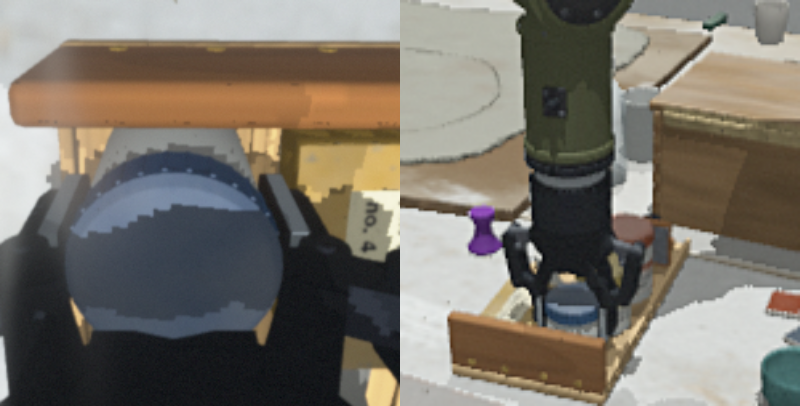

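Emit:
drive_tool([
  [0.5,[0,0,-0.1],0],
  [0.5,[0,0,-0.3],0],
  [0.5,[0,0,-0.4],0],
  [0.5,[0,0,-0.5],0],
  [0.5,[0,0,-0.5],0],
], squeeze=30)

```text
time: 5.3
position: [0.4975, 0.3058, 0.0978]
orientation: [3.136, 0.181, -0.002]
wrist_force: [0.4, 1.7, -1.6]
gripper_width: 0.652
```

Emit:
drive_tool([
  [0.5,[0,0,-0.5],0],
  [0.5,[0,0,-0.5],0],
  [0.5,[0,0,-0.5],0],
  [0.5,[0,0,-0.5],0],
  [0.5,[0,0,-0.2],0],
])

```text
time: 5.72
position: [0.4989, 0.3071, 0.2107]
orientation: [-3.134, -0.181, -0.006]
wrist_force: [1.4, -0.6, -0.7]
gripper_width: 0.653
```

Emit:
drive_tool([
  [0.5,[-0.05,0.3,0],0],
  [0.5,[-0.1,0.5,0],0],
  [0.5,[-0.15,0.6,0],0],
  [0.5,[-0.15,0.6,0],0],
  [0.5,[-0.15,0.6,0],0],
])

```text
time: 6.13
position: [0.4818, 0.1711, 0.2054]
orientation: [3.135, 0.18, -0.004]
wrist_force: [0.3, -0.8, -1.3]
gripper_width: 0.656
```

Emit:
drive_tool([
  [0.5,[-0.15,0.6,0],0],
  [0.5,[-0.15,0.6,0],0],
  [0.5,[-0.15,0.6,0],0],
  [0.5,[-0.15,0.6,0],0],
  [0.5,[-0.15,0.6,0],0],
])

```text
time: 6.55
position: [0.4614, 0.018, 0.2057]
orientation: [3.136, 0.179, -0.004]
wrist_force: [0.8, 0.2, -1.0]
gripper_width: 0.655
```

Emit:
drive_tool([
  [0.5,[-0.15,0.6,0],0],
  [0.5,[-0.15,0.6,0],0],
  [0.5,[-0.15,0.6,0],0],
  [0.5,[-0.15,0.6,0],0],
  [0.5,[-0.15,0.6,0],0],
])

```text
time: 6.97
position: [0.4411, -0.1348, 0.2058]
orientation: [-3.136, -0.179, 0.004]
wrist_force: [-0.6, -0.0, -0.6]
gripper_width: 0.657
```

Emit:
drive_tool([
  [0.5,[-0.1,0.5,0],0],
  [0.5,[-0.1,0.4,0],0],
  [0.5,[0,0,0],0],
  [0.5,[0,0,0],0],
])

```text
time: 7.3
position: [0.4366, -0.18, 0.2057]
orientation: [-3.136, -0.175, 0.004]
wrist_force: [0.2, 0.2, -1.1]
gripper_width: 0.654
```

Run:
```python
from h import *
tell()
im,d,K,E,P=look(save="w7");tell();X,Y,Z=P[...,0],P[...,1],P[...,2]
m=(d>0)&(Z>.010)&(Z<.022)&(X>.36)&(X<.52)&(Y>-.52)&(Y<-.24);m=cv2.morphologyEx(m.astype(np.uint8),cv2.MORPH_OPEN,np.ones((5,5)))>0
print("board",m.sum(),rect(P[m][:,:2]),P[m].min(0),P[m].max(0))
cv2.imwrite("pics/w7x.png",im)
```

```text
t 7.3 pos [ 0.4366 -0.18    0.2057] yaw 0.1114 F [ 0.2  0.2 -1.1] w 0.654 q7 0.39
t 7.35 pos [ 0.4372 -0.1787  0.2059] yaw 0.1137 F [-0.2  0.4 -2. ] w 0.662 q7 0.39Traceback (most recent call last):
  File "<stdin>", line 5, in <module>
    return umr_minimum(a, axis, None, out, keepdims, initial, where)
ValueError: zero-size array to reduction operation minimum which has no identity
```

Emit:
drive_tool([
  [0.5,[0.05,0.5,0],0.1],
  [0.5,[0.1,0.6,0],0.07],
  [0.5,[0.05,0.6,0],0],
  [0.5,[0.05,0.6,0],0],
  [0.5,[0,0.5,0],0],
])

```text
time: 7.77
position: [0.4587, -0.3182, 0.2063]
orientation: [-3.141, -0.05, 0.001]
wrist_force: [0.8, -0.4, -0.7]
gripper_width: 0.659
```

Emit:
drive_tool([
  [0.5,[0,0.4,0],0],
  [0.5,[0,0,0],0],
  [0.5,[0,0,0],0],
  [0.5,[0,0,0],0],
])

```text
time: 8.1
position: [0.4591, -0.3357, 0.2064]
orientation: [-3.139, -0.05, 0.001]
wrist_force: [-0.2, 0.2, -1.4]
gripper_width: 0.651
```

Run:
```python
from h import *
tell()
im,d,K,E,P=look(save="w7");tell();X,Y,Z=P[...,0],P[...,1],P[...,2]
m=(d>0)&(Z>.010)&(Z<.022)&(X>.36)&(X<.52)&(Y>-.52)&(Y<-.24);m=cv2.morphologyEx(m.astype(np.uint8),cv2.MORPH_OPEN,np.ones((5,5)))>0
print("board",m.sum(),rect(P[m][:,:2]) if m.any() else 0)
m=(d>0)&(Z>.0025)&(Z<.009)&(X>.5)&(X<.68)&(Y>-.5)&(Y<-.24);m=cv2.morphologyEx(m.astype(np.uint8),cv2.MORPH_OPEN,np.ones((5,5)))>0
print("mat",m.sum(),rect(P[m][:,:2]) if m.any() else 0)
```

```text
t 8.1 pos [ 0.4591 -0.3357  0.2064] yaw 0.032 F [-0.2  0.2 -1.4] w 0.651 q7 0.58
t 8.15 pos [ 0.4592 -0.3356  0.2067] yaw 0.0325 F [ 0.5 -0.3 -1.5] w 0.656 q7 0.58
board 4795 (array([ 431.7, -360.8]), array([ 90., 141.]), 2.0)
mat 5668 (array([ 582. , -373.9]), array([124.2,  94.7]), 87.8)
```

View pics/w7.png

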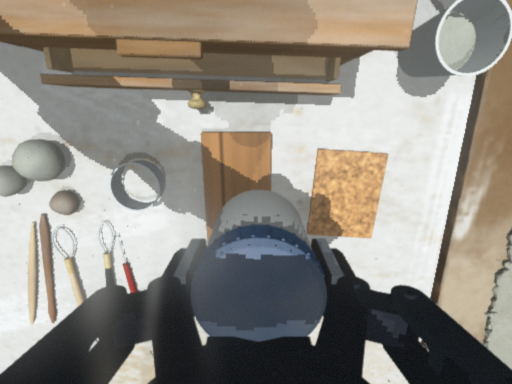

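Run:
```python
from h import *
go(.431,-.338,.013,.035)
a=np.load("w7.npz");P=cloud(a["d"],a["K"],a["E"])
for u,v in[(198,100),(198,82),(160,45),(100,84),(58,60),(120,20)]:print((u,v),P[v,u].round(3))
```

```text
shift [-0.565  0.035  3.874] roll -0.005
(198, 100) [ 0.389 -0.255  0.043]
(198, 82) [ 0.393 -0.237  0.06 ]
(160, 45) [ 0.387 -0.221  0.161]
(100, 84) [ 0.289 -0.242  0.06 ]
(58, 60) [ 0.234 -0.218  0.037]
(120, 20) [ 0.362 -0.207  0.164]
```

Emit:
drive_tool([
  [0.5,[-0.3,0.03,0],0],
  [0.5,[-0.27,0,0.4],0],
  [0.5,[0,0,0.6],0],
  [0.5,[0,0,0.6],0],
  [0.5,[0,0,0.6],0],
])

```text
time: 8.57
position: [0.4309, -0.3386, 0.0967]
orientation: [3.141, 0.05, 0.003]
wrist_force: [0.6, -1.2, -0.2]
gripper_width: 0.654
```

Emit:
drive_tool([
  [0.5,[0,0,0.6],0],
  [0.5,[0,0,0.5],0],
  [0.5,[0,0,0.3],0],
  [0.5,[0,0,0],0],
  [0.5,[0,0,0],0],
])

```text
time: 8.98
position: [0.4306, -0.3386, 0.0269]
orientation: [-3.14, -0.05, 0.001]
wrist_force: [0.0, 0.4, -0.2]
gripper_width: 0.654
```

Run:
```python
from h import *
tell();go(.431,-.338,.012,.035)
```

```text
t 8.9833 pos [ 0.4306 -0.3386  0.0269] yaw 0.0317 F [ 0.   0.4 -0.2] w 0.654 q7 0.58
shift [ 0.009 -0.011  0.297] roll -0.007
```

Emit:
drive_tool([
  [0.5,[0,0,0.15],0],
  [0.5,[0,0,0.1],0],
  [0.5,[0,0,0.04],0],
  [0.5,[0,0,0],0],
  [0.5,[0,0,0],0],
])

```text
time: 9.4
position: [0.4305, -0.3402, 0.0128]
orientation: [3.141, 0.047, 0.001]
wrist_force: [0.1, 0.5, -1.0]
gripper_width: 0.66
```

Emit:
drive_tool([
  [0.5,[0,0,0],0],
  [0.5,[0,0,0],0],
])

```text
time: 9.57
position: [0.4305, -0.3403, 0.0128]
orientation: [3.141, 0.047, 0.001]
wrist_force: [0.3, 0.9, -2.2]
gripper_width: 0.653
```

Emit:
drive_tool([
  [0.5,[0,0,0.02],0],
  [0.5,[0,0,0],0],
  [0.5,[0,0,0.02],0],
  [0.5,[0,0,0],0],
  [0.5,[0,0,0],0],
])

```text
time: 9.98
position: [0.4306, -0.3404, 0.0115]
orientation: [3.14, 0.047, 0.001]
wrist_force: [-1.7, 0.6, 10.1]
gripper_width: 0.655
```

Run:
```python
from h import *
tell()
```

```text
t 9.9833 pos [ 0.4306 -0.3404  0.0115] yaw 0.0299 F [-1.7  0.6 10.1] w 0.655 q7 0.58
```

Emit:
drive_tool([
  [0.8,[0,0,-0.01],0],
  [1,[0,0,0],0],
  [1,[0,0,0],0],
  [1,[0,0,-0.3],0],
  [1,[0,0,-0.6],0],
])

```text
time: 10.4
position: [0.4284, -0.3385, 0.0534]
orientation: [-3.137, -0.047, 0.008]
wrist_force: [0.5, 0.1, -0.9]
gripper_width: 1.0
```

Emit:
drive_tool([
  [1,[0,0,-0.7],0],
  [1,[0,0,-0.7],0],
  [1,[0,0,-0.7],0],
  [1,[0,-0.3,-0.4],0],
  [1,[0.1,-0.6,0],0],
])

```text
time: 10.82
position: [0.4349, -0.2997, 0.1855]
orientation: [3.135, 0.038, 0.009]
wrist_force: [0.7, -0.0, -0.8]
gripper_width: 1.002
```

Emit:
drive_tool([
  [1,[0.1,-0.7,0],0],
  [1,[0.1,-0.7,0],0],
  [1,[0.1,-0.7,0],0],
  [1,[0.1,-0.7,0],0],
  [1,[0.1,-0.7,0],0],
])

```text
time: 11.23
position: [0.4536, -0.1177, 0.181]
orientation: [3.141, 0.047, 0.0]
wrist_force: [0.3, -0.4, -0.2]
gripper_width: 0.998
```

Emit:
drive_tool([
  [1,[0.1,-0.7,0],0],
  [1,[0.1,-0.7,0],0],
  [1,[0.1,-0.7,0],0],
  [1,[0.1,-0.7,0],0],
  [1,[0.1,-0.7,0],0],
])

```text
time: 11.65
position: [0.4733, 0.058, 0.181]
orientation: [3.141, 0.047, -0.0]
wrist_force: [0.7, 0.2, -0.4]
gripper_width: 1.004
```

Emit:
drive_tool([
  [1,[0.1,-0.7,0],0],
  [1,[0.1,-0.7,0],0],
  [1,[0.1,-0.7,0],-0.1],
  [1,[0.1,-0.7,0],-0.07],
  [1,[0,0,0],0],
])

```text
time: 12.07
position: [0.4867, 0.2057, 0.181]
orientation: [-3.13, -0.197, -0.001]
wrist_force: [0.8, 0.3, 0.1]
gripper_width: 0.999
```

Run:
```python
from h import *
tell();im,d,K,E,P=look(save="w8");tell()
tops(P,im,d,[JARS[1],JARS[2],TIN,STAMP]);go(.502,.24,.007,.115)
```

```text
t 12.0667 pos [0.4867 0.2057 0.181 ] yaw 0.1259 F [0.8 0.3 0.1] w 0.999 q7 -0.45
t 12.1167 pos [0.4868 0.2017 0.1807] yaw 0.1221 F [ 0.1 -0.4 -0.5] w 1.001 q7 -0.45
yel 2753 circ (array([502.2, 239.3]), 29.2) rect (array([502.1, 239.7]), array([56.1, 56.2]), 7.1) mean [501.7 240.5  85.8]
or 2889 circ (array([509.4, 172.8]), 32.4) rect (array([509.5, 173.2]), array([61.8, 62.7]), 9.2) mean [509.  175.   93.7]
tin 5499 circ (array([574.2, 287.5]), 55.6) rect (array([574.5, 287.5]), array([61.6, 94.6]), 7.3) mean [573.6 289.6  44.7]
stamp 631 circ (array([583.8, 208. ]), 15.6) rect (array([583.8, 207.9]), array([30.2, 30.6]), 14.7) mean [583.  208.8  61.9]
shift [ 0.397 -0.715  3.475] roll 0.014
```

Emit:
drive_tool([
  [1,[0.2,-0.4,0],0],
  [1,[0.19,-0.35,0],0],
  [1,[0,0,0.3],0],
  [1,[0,0,0.5],0],
  [1,[0,0,0],0],
])

```text
time: 12.53
position: [0.5006, 0.2343, 0.1372]
orientation: [3.133, 0.179, -0.009]
wrist_force: [-0.8, -0.3, -0.6]
gripper_width: 0.998
```

Emit:
drive_tool([
  [1,[0,0,0],0],
  [1,[0,0,0],0],
])

```text
time: 12.7
position: [0.503, 0.2359, 0.1417]
orientation: [3.136, 0.179, 0.0]
wrist_force: [-0.3, -0.0, 0.7]
gripper_width: 0.999
```

Run:
```python
from h import *
tell();go(.502,.24,.007,.115)
```

```text
t 12.7 pos [0.503  0.2359 0.1417] yaw 0.1138 F [-0.3 -0.   0.7] w 0.999 q7 -0.53
shift [-0.011 -0.085  2.695] roll -0.002
```

Emit:
drive_tool([
  [1,[-0.01,-0.08,0.5],0],
  [1,[0,0,0.6],0],
  [1,[0,0,0.6],0],
  [1,[0,0,0.6],0],
  [1,[0,0,0.39],0],
])

```text
time: 13.12
position: [0.5019, 0.2399, 0.0056]
orientation: [3.136, 0.179, 0.0]
wrist_force: [0.3, -0.4, -0.1]
gripper_width: 0.998
```

Emit:
drive_tool([
  [1,[0,0,0],0],
  [0.8,[0,0,0],0],
  [0.7,[0,0,0],0],
  [0.5,[0,0,0],0],
  [0.5,[0,0,0],0],
])

```text
time: 13.53
position: [0.5032, 0.2412, 0.0086]
orientation: [-3.135, -0.18, -0.006]
wrist_force: [-0.7, -0.2, 8.1]
gripper_width: 0.656
```

Emit:
drive_tool([
  [0.5,[0,0,0],0],
  [0.5,[0,0,-0.1],0],
  [0.5,[0,0,-0.3],0],
  [0.5,[0,0,-0.4],0],
  [0.5,[0,0,-0.5],0],
])

```text
time: 13.95
position: [0.5007, 0.2399, 0.0719]
orientation: [3.135, 0.181, -0.003]
wrist_force: [0.2, 0.2, -1.4]
gripper_width: 0.658
```

Emit:
drive_tool([
  [0.5,[0,0,-0.5],0],
  [0.5,[0,0,-0.6],0],
  [0.5,[0,0,-0.6],0],
  [0.5,[0,0,-0.6],0],
  [0.5,[0,0,-0.5],0],
])

```text
time: 14.37
position: [0.5016, 0.2405, 0.2146]
orientation: [-3.136, -0.181, -0.003]
wrist_force: [1.1, 0.4, -2.4]
gripper_width: 0.657
```

Emit:
drive_tool([
  [0.5,[-0.05,0.3,0],0],
  [0.5,[-0.1,0.5,0],0],
  [0.5,[-0.15,0.7,0],0],
  [0.5,[-0.15,0.7,0],0],
  [0.5,[-0.15,0.7,0],0],
])

```text
time: 14.78
position: [0.4877, 0.0916, 0.2122]
orientation: [3.136, 0.182, 0.001]
wrist_force: [0.5, -0.6, -2.4]
gripper_width: 0.655
```

Emit:
drive_tool([
  [0.5,[-0.15,0.7,0],0],
  [0.5,[-0.15,0.7,0],0],
  [0.5,[-0.15,0.7,0],0],
  [0.5,[-0.15,0.7,0],0],
  [0.5,[-0.15,0.7,0],0],
])

```text
time: 15.2
position: [0.4705, -0.0867, 0.2124]
orientation: [3.136, 0.181, 0.001]
wrist_force: [-0.2, -0.6, -1.3]
gripper_width: 0.655
```

Emit:
drive_tool([
  [0.5,[-0.15,0.7,0],0],
  [0.5,[-0.15,0.7,0],0],
  [0.5,[-0.15,0.7,0],0],
  [0.5,[-0.15,0.7,0],0],
  [0.5,[-0.15,0.7,0],0],
])

```text
time: 15.62
position: [0.4534, -0.2648, 0.2123]
orientation: [3.136, 0.181, 0.001]
wrist_force: [0.9, 0.2, -1.1]
gripper_width: 0.664
```

Emit:
drive_tool([
  [0.5,[-0.15,0.7,0],0],
  [0.5,[-0.15,0.7,0],0],
  [0.5,[-0.15,0.7,0],0.1],
  [0.5,[0,0.6,0],0.06],
  [0.5,[0,0.4,0],0],
])

```text
time: 16.03
position: [0.445, -0.4237, 0.212]
orientation: [3.14, 0.047, -0.0]
wrist_force: [0.8, -0.2, -0.8]
gripper_width: 0.655
```

Emit:
drive_tool([
  [0.5,[0,0,0],0],
  [0.5,[0,0,0],0],
  [0.5,[0,0,0],0],
])

```text
time: 16.28
position: [0.4466, -0.4189, 0.2117]
orientation: [-3.14, -0.056, -0.0]
wrist_force: [-0.1, -0.0, -1.8]
gripper_width: 0.656
```

Run:
```python
from h import *
tell();go(.434,-.422,.012,.035)
im,d,K,E,P=look(save="w9");tops(P,im,d,[("blue",(.4305,-.34),.09,.035),("pinned",(.45,-.42),.2,.06)])
```

```text
t 16.2833 pos [ 0.4466 -0.4189  0.2117] yaw 0.0358 F [-0.1 -0.  -1.8] w 0.656 q7 0.72
shift [-0.254  0.057  3.994] roll 0.002
blue 2664 circ (array([ 431. , -340.1]), 29.1) rect (array([ 430.9, -340. ]), array([56.3, 55.7]), 2.1) mean [ 431.4 -339.3   89.9]
pinned none
```

Emit:
drive_tool([
  [0.5,[-0.25,0.07,0.2],0],
  [0.5,[0,0,0.6],0],
  [0.5,[0,0,0.7],0],
  [0.5,[0,0,0.7],0],
  [0.5,[0,0,0.7],0],
])

```text
time: 16.75
position: [0.4349, -0.4226, 0.0662]
orientation: [3.141, 0.058, 0.003]
wrist_force: [0.2, 0.1, -2.7]
gripper_width: 0.659
```

Emit:
drive_tool([
  [0.5,[0,0,0.5],0],
  [0.5,[0,0,0.3],0],
  [0.5,[0,0,0.1],0],
  [0.5,[0,0,0],0],
  [0.5,[0,0,0],0],
])

```text
time: 17.17
position: [0.435, -0.4238, 0.0226]
orientation: [3.14, 0.057, 0.002]
wrist_force: [0.1, -0.5, -1.6]
gripper_width: 0.658
```

Run:
```python
from h import *
tell();go(.434,-.423,.012,.035)
```

```text
t 17.1667 pos [ 0.435  -0.4238  0.0226] yaw 0.036 F [ 0.1 -0.5 -1.6] w 0.658 q7 0.72
shift [-0.019 -0.017  0.211] roll 0.002
```

Emit:
drive_tool([
  [0.5,[0,0,0.1],0],
  [0.5,[0,0,0.09],0],
  [0.5,[0,0,0],0],
  [0.5,[0,0,0.02],0],
  [0.5,[0,0,0],0],
])

```text
time: 17.58
position: [0.4347, -0.425, 0.0125]
orientation: [3.139, 0.054, 0.003]
wrist_force: [-0.8, 0.6, 8.0]
gripper_width: 0.654
```

Run:
```python
from h import *
tell()
```

```text
t 17.5833 pos [ 0.4347 -0.425   0.0125] yaw 0.0346 F [-0.8  0.6  8. ] w 0.654 q7 0.72
```

Emit:
drive_tool([
  [0.8,[0,0,-0.01],0],
  [1,[0,0,0],0],
  [1,[0,0,0],0],
  [1,[0,0,-0.3],0],
  [1,[0,0,-0.6],0],
])

```text
time: 18.0
position: [0.4322, -0.4221, 0.0536]
orientation: [-3.136, -0.055, 0.008]
wrist_force: [-0.0, -0.1, -0.4]
gripper_width: 1.002
```

Emit:
drive_tool([
  [1,[0,0,-0.7],0],
  [1,[0,0,-0.7],0],
  [1,[0,0,-0.7],0],
  [1,[0,-0.3,-0.4],0],
  [1,[0.1,-0.6,0],0],
])

```text
time: 18.42
position: [0.4378, -0.3841, 0.1863]
orientation: [3.133, 0.046, 0.009]
wrist_force: [0.3, -0.7, 0.0]
gripper_width: 1.004
```

Emit:
drive_tool([
  [1,[0.1,-0.7,0],0],
  [1,[0.1,-0.7,0],0],
  [1,[0.1,-0.7,0],0],
  [1,[0.1,-0.7,0],0],
  [1,[0.1,-0.7,0],0],
])

```text
time: 18.83
position: [0.4562, -0.2014, 0.1815]
orientation: [3.141, 0.055, 0.0]
wrist_force: [-0.2, 0.4, -1.0]
gripper_width: 1.001
```

Emit:
drive_tool([
  [1,[0.1,-0.7,0],0],
  [1,[0.1,-0.7,0],0],
  [1,[0.1,-0.7,0],0],
  [1,[0.1,-0.7,0],0],
  [1,[0.1,-0.7,0],0],
])

```text
time: 19.25
position: [0.475, -0.0257, 0.1816]
orientation: [3.141, 0.055, 0.0]
wrist_force: [0.8, 1.4, 0.9]
gripper_width: 0.998
```

Emit:
drive_tool([
  [1,[0.1,-0.7,0],0],
  [1,[0.2,-0.7,0],0],
  [1,[0.3,-0.7,0],0],
  [1,[0.3,-0.7,0],0],
  [1,[0.4,-0.6,0],-0.1],
])

```text
time: 19.67
position: [0.5337, 0.1478, 0.1817]
orientation: [-3.138, -0.135, 0.0]
wrist_force: [1.2, -0.5, 0.3]
gripper_width: 1.001
```

Emit:
drive_tool([
  [1,[0.4,-0.6,0],-0.06],
  [1,[0,-0.3,0],0],
  [1,[0,0,0],0],
  [1,[0,0,0],0],
  [1,[0,0,0],0],
])

```text
time: 20.08
position: [0.5497, 0.1899, 0.1813]
orientation: [3.135, 0.179, -0.001]
wrist_force: [-0.4, -0.4, 1.1]
gripper_width: 0.998
```

Run:
```python
from h import *
tell();im,d,K,E,P=look(save="w10");tell()
tops(P,im,d,[JARS[2],TIN,STAMP]);go(.575,.287,-.026,.12)
```

```text
t 20.0833 pos [0.5497 0.1899 0.1813] yaw 0.114 F [-0.4 -0.4  1.1] w 0.998 q7 -0.38
t 20.1333 pos [0.5499 0.1895 0.1815] yaw 0.1132 F [-0.1 -0.4 -0. ] w 0.998 q7 -0.38
or 3100 circ (array([509.7, 172.8]), 32.3) rect (array([509.3, 173.4]), array([62.5, 62.3]), 6.3) mean [509.8 175.   93.8]
tin 5833 circ (array([574.7, 287.3]), 55.5) rect (array([574.7, 287.6]), array([61.1, 95.1]), 7.4) mean [574.3 289.9  44.9]
stamp 661 circ (array([584. , 208.1]), 15.4) rect (array([583.9, 208.1]), array([29.8, 30. ]), 6.7) mean [583.6 208.7  62. ]
shift [ 0.721 -1.885  4.147] roll -0.014
```

Emit:
drive_tool([
  [1,[0.24,-0.6,0],-0.02],
  [1,[0.24,-0.6,0],0],
  [1,[0.24,-0.6,0],0],
  [1,[0,-0.09,0.5],0],
  [1,[0,0,0.7],0],
])

```text
time: 20.55
position: [0.5762, 0.2927, 0.124]
orientation: [-3.131, -0.198, -0.01]
wrist_force: [2.0, 0.3, -0.5]
gripper_width: 1.001
```

Emit:
drive_tool([
  [1,[0,0,0.7],0],
  [1,[0,0,0.7],0],
  [1,[0,0,0.3],0],
  [1,[0,0,0],0],
  [1,[0,0,0],0],
])

```text
time: 20.97
position: [0.5743, 0.2879, 0.0364]
orientation: [3.135, 0.194, -0.002]
wrist_force: [0.2, 0.5, 0.7]
gripper_width: 1.001
```

Run:
```python
from h import *
tell();im,d,K,E,P=look(save="w11");tell()
tops(P,im,d,[TIN])
M=np.array(optics.camera_model("wrist")["mount"])
for f in("w11","w6"):
    a=np.load(f+".npz");Q=cloud(a["d"],a["K"],M);hsv=cv2.cvtColor(a["im"],cv2.COLOR_BGR2HSV)
    for s in(-1,1):
        m=(a["d"]>0)&(Q[...,0]*s>.024)&(Q[...,0]*s<.052)&(abs(Q[...,1])<.016)&(Q[...,2]<-.03)&(Q[...,2]>-.1)&(hsv[...,1]<60)
        z=Q[...,2][m];print(f,s,m.sum(),(np.percentile(z,[90,98,99.5])*1000).round(1) if m.any() else 0,(np.percentile(Q[...,0][m],[2,98])*1000).round(1))
go(.5747,.2875,-.026,.126)
```

```text
t 20.9667 pos [0.5743 0.2879 0.0364] yaw 0.1233 F [0.2 0.5 0.7] w 1.001 q7 -0.55
t 21.0167 pos [0.5752 0.2888 0.0377] yaw 0.1236 F [ 0.7 -1.1  0.2] w 1.003 q7 -0.55
tin 12961 circ (array([574.9, 287.3]), 55.7) rect (array([574.5, 286.9]), array([61.2, 96.2]), 7.2) mean [574.  291.4  44.8]
w11 -1 1996 [-61.9 -53.3 -51. ] [-51.8 -38.9]
w11 1 2612 [-55.7 -50.1 -48. ] [41.5 51.4]
w6 -1 5295 [-61.9 -47.3 -43.2] [-51.6 -24.7]
w6 1 4072 [-59.3 -46.9 -42.3] [24.6 51.5]
shift [-0.015  0.024  1.274] roll -0.005
```

Emit:
drive_tool([
  [1,[-0.01,0.02,0.3],0],
  [1,[0,0,0.3],0],
  [1,[0,0,0.3],0],
  [1,[0,0,0.2],0],
  [1,[0,0,0.1],0],
])

```text
time: 21.43
position: [0.5745, 0.2883, -0.023]
orientation: [-3.135, -0.195, -0.002]
wrist_force: [-0.8, 0.1, 0.3]
gripper_width: 1.001
```

Emit:
drive_tool([
  [1,[0,0,0],0],
  [1,[0,0,0],0],
  [0.85,[0,0,0],0],
  [0.75,[0,0,0],0],
  [0.6,[0,0,0],0],
], squeeze=35)

```text
time: 21.85
position: [0.5745, 0.2888, -0.0224]
orientation: [-3.135, -0.196, -0.002]
wrist_force: [-0.9, 0.1, 4.8]
gripper_width: 0.715
```

Emit:
drive_tool([
  [0.5,[0,0,0],0],
  [0.5,[0,0,0],0],
  [0.5,[0,0,0],0],
])

```text
time: 22.1
position: [0.5745, 0.2887, -0.0224]
orientation: [-3.135, -0.196, -0.002]
wrist_force: [-1.1, -1.4, 6.0]
gripper_width: 0.718
```

Run:
```python
from h import *
tell();im,d,K,E,P=look(save="w12");tops(P,im,d,[TIN])
```

```text
t 22.1 pos [ 0.5745  0.2887 -0.0224] yaw 0.1249 F [-1.1 -1.4  6. ] w 0.718 q7 -0.57
tin 22500 circ (array([574.2, 295.4]), 49.2) rect (array([574. , 295.4]), array([89. , 79.9]), 6.4) mean [573.2 301.2  44.8]
```

Emit:
drive_tool([
  [0.5,[0,0,-0.1],0],
  [0.5,[0,0,-0.3],0],
  [0.5,[0,0,-0.4],0],
  [0.5,[0,0,-0.5],0],
  [0.5,[0,0,-0.5],0],
])

```text
time: 22.57
position: [0.5731, 0.288, 0.067]
orientation: [3.135, 0.196, -0.003]
wrist_force: [1.0, -0.1, -1.1]
gripper_width: 0.718
```

Emit:
drive_tool([
  [0.5,[0,0,-0.5],0],
  [0.5,[0,0,-0.5],0],
  [0.5,[0,0,-0.5],0],
  [0.5,[0,0,-0.4],0],
  [0.5,[0,0,-0.1],0],
])

```text
time: 22.98
position: [0.5751, 0.2893, 0.1704]
orientation: [-3.133, -0.196, -0.008]
wrist_force: [1.0, 0.0, -1.8]
gripper_width: 0.718
```

Emit:
drive_tool([
  [0.5,[-0.25,0.3,0],0],
  [0.5,[-0.25,0.5,0],0],
  [0.5,[-0.25,0.6,0],0],
  [0.5,[-0.25,0.7,0],0],
  [0.5,[-0.25,0.7,0],0],
])

```text
time: 23.4
position: [0.5278, 0.1405, 0.1654]
orientation: [3.135, 0.198, -0.003]
wrist_force: [1.0, -1.9, -0.9]
gripper_width: 0.718
```

Emit:
drive_tool([
  [0.5,[-0.25,0.7,0],0],
  [0.5,[-0.25,0.7,0],0],
  [0.5,[-0.25,0.7,0],0],
  [0.5,[-0.1,0.7,0],0],
  [0.5,[-0.1,0.7,0],0],
])

```text
time: 23.82
position: [0.5025, -0.0395, 0.1658]
orientation: [-3.135, -0.196, 0.002]
wrist_force: [1.4, 0.3, -1.7]
gripper_width: 0.721
```

Emit:
drive_tool([
  [0.5,[-0.1,0.7,0],0],
  [0.5,[-0.1,0.7,0],0],
  [0.5,[-0.1,0.7,0],0],
  [0.5,[-0.1,0.7,0],0],
  [0.5,[0,0.7,0],0],
])

```text
time: 24.23
position: [0.5041, -0.2158, 0.1656]
orientation: [-3.135, -0.195, 0.003]
wrist_force: [-0.1, -0.1, -2.0]
gripper_width: 0.717
```

Run:
```python
from h import *
tell();go(.582,-.374,.165,-.038)
```

```text
t 24.2333 pos [ 0.5041 -0.2158  0.1656] yaw 0.1244 F [-0.1 -0.1 -2. ] w 0.717 q7 0.4
shift [1.153 3.334 0.007] roll 0.325
```

Emit:
drive_tool([
  [0.5,[0.1,0.7,0],0],
  [0.5,[0.2,0.7,0],0],
  [0.5,[0.3,0.7,0],0],
  [0.5,[0.3,0.6,0],0],
  [0.5,[0.1,0.3,0],0.1],
])

```text
time: 24.65
position: [0.5746, -0.3607, 0.1644]
orientation: [3.139, 0.114, -0.002]
wrist_force: [-1.5, -0.3, -1.8]
gripper_width: 0.722
```

Emit:
drive_tool([
  [0.5,[0,0,0],0.1],
  [0.5,[0,0,0],0.1],
  [0.5,[0,0,0],0.03],
  [0.5,[0,0,0],0],
  [0.5,[0,0,0],0],
])

```text
time: 25.07
position: [0.5739, -0.3562, 0.1659]
orientation: [-3.141, 0.06, 0.002]
wrist_force: [-0.1, 0.6, -1.3]
gripper_width: 0.716
```

Run:
```python
from h import *
tell();im,d,K,E,P=look(save="w13");tell();X,Y,Z=P[...,0],P[...,1],P[...,2]
m=(d>0)&(Z>.0025)&(Z<.009)&(X>.5)&(X<.68)&(Y>-.5)&(Y<-.24);m=cv2.morphologyEx(m.astype(np.uint8),cv2.MORPH_OPEN,np.ones((5,5)))>0
print("mat",m.sum(),rect(P[m][:,:2]) if m.any() else 0)
tops(P,im,d,[("blue",(.4305,-.34),.09,.035),("yel",(.4345,-.424),.09,.035)])
zt=telemetry.state()["position"][2]+.034+.033
m=(d>0)&(abs(Z-zt)<.006)&(X>.54)&(X<.63)&(Y>-.45)&(Y<-.3);p=P[m];print("tintop",m.sum(),rect(p[:,:2]))
A=np.c_[p[:,:2],np.ones(len(p))];print("slope",np.linalg.lstsq(A,p[:,2],rcond=None)[0])
go(.582,-.374,-.02,-.038)
```

```text
t 25.0667 pos [ 0.5739 -0.3562  0.1659] yaw -0.0382 F [-0.1  0.6 -1.3] w 0.716 q7 0.42
t 25.1167 pos [ 0.574  -0.3562  0.1662] yaw -0.0383 F [ 0.5  0.  -0.9] w 0.717 q7 0.42
mat 2933 (array([ 583.8, -334.6]), array([44.4, 94.1]), 87.8)
blue 3010 circ (array([ 431.3, -340.1]), 29.5) rect (array([ 431.1, -339.9]), array([58., 57.]), 8.5) mean [ 433.2 -338.3   89.7]
yel 2298 circ (array([ 434.6, -426. ]), 29.4) rect (array([ 434.7, -425. ]), array([55.6, 57.3]), 57.4) mean [ 435.7 -423.4   89.6]
tintop 22377 (array([ 579.3, -349.8]), array([79.9, 79.1]), 87.8)
slope [-0.00321346 -0.00853602  0.23202075]
shift [0.175 0.351 3.723] roll -0.001
```

View pics/w13.png

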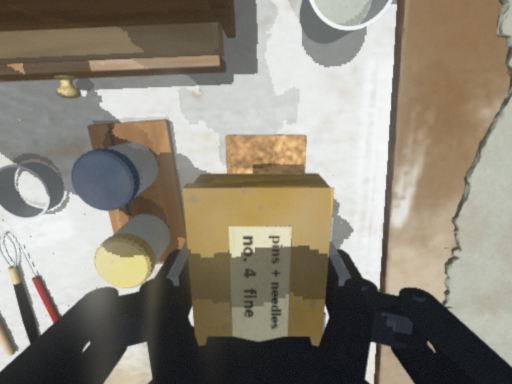

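Run:
```python
from h import *
a=np.load("w13.npz");Q=cloud(a["d"],a["K"],np.array(optics.camera_model("wrist")["mount"]))
zt=np.median(Q[280,200:230,2]);print(zt)
m=(a["d"]>0)&(abs(Q[...,2]-zt)<.004)&(abs(Q[...,0])<.04)&(abs(Q[...,1])<.06);m=cv2.morphologyEx(m.astype(np.uint8),cv2.MORPH_OPEN,np.ones((3,3)))>0
q=Q[m];print(len(q),(np.percentile(q,[.3,99.7],axis=0)*1000).round(1))
for y0 in(-.04,-.03,-.025):
    k=abs(q[:,1]-y0)<.003;print(y0,(np.percentile(q[k,0],[.5,99.5])*1000).round(1))
```

```text
-0.0669564776184026
21796 [[-33.2 -46.2 -69.9]
 [ 34.   30.4 -63.7]]
-0.04 [-29.8  30.3]
-0.03 [-29.8  30.4]
-0.025 [-29.8  30.3]
```

Emit:
drive_tool([
  [0.5,[0.17,0.33,0.2],0],
  [0.5,[0,0,0.5],0],
  [0.5,[0,0,0.6],0],
  [0.5,[0,0,0.6],0],
  [0.5,[0,0,0.6],0],
])

```text
time: 25.53
position: [0.5821, -0.3733, 0.0406]
orientation: [3.141, -0.061, 0.001]
wrist_force: [0.2, -1.0, -1.9]
gripper_width: 0.717
```

Emit:
drive_tool([
  [0.5,[0,0,0.6],0],
  [0.5,[0,0,0.4],0],
  [0.5,[0,0,0.1],0],
  [0.5,[0,0,0],0],
  [0.5,[0,0,0],0],
])

```text
time: 25.95
position: [0.5828, -0.3737, -0.0125]
orientation: [3.14, -0.062, 0.002]
wrist_force: [-0.3, -0.2, -1.4]
gripper_width: 0.719
```

Run:
```python
from h import *
tell();go(.582,-.3731,-.029,-.038)
```

```text
t 25.95 pos [ 0.5828 -0.3737 -0.0125] yaw -0.0395 F [-0.3 -0.2 -1.4] w 0.719 q7 0.42
shift [-0.016 -0.012  0.331] roll -0.003
```

Emit:
drive_tool([
  [0.5,[-0.02,-0.01,0.15],0],
  [0.5,[0,0,0.1],0],
  [0.5,[0,0,0.05],0],
  [0.5,[0,0,0],0],
  [0.5,[0,0,0.02],0],
])

```text
time: 26.37
position: [0.5812, -0.373, -0.0292]
orientation: [3.141, -0.063, 0.001]
wrist_force: [0.2, -0.1, -1.5]
gripper_width: 0.719
```

Emit:
drive_tool([
  [0.5,[0,0,0],0],
  [0.5,[0,0,0],0],
])

```text
time: 26.53
position: [0.5812, -0.373, -0.0293]
orientation: [3.141, -0.063, 0.001]
wrist_force: [0.0, 0.2, -1.0]
gripper_width: 0.716
```

Run:
```python
from h import *
tell();go(.582,-.3731,-.029,-.038)
```

```text
t 26.5333 pos [ 0.5812 -0.373  -0.0293] yaw -0.0401 F [ 0.   0.2 -1. ] w 0.716 q7 0.41
shift [ 0.015  0.002 -0.005] roll -0.004
```

Emit:
drive_tool([
  [0.5,[0.015,0,0.02],0],
  [0.5,[0,0,0],0],
  [0.5,[0,0,0.02],0],
  [0.5,[0,0,0],0],
  [0.5,[0,0,0],0],
])

```text
time: 26.95
position: [0.5816, -0.3732, -0.0294]
orientation: [3.14, -0.063, 0.0]
wrist_force: [-6.3, 2.6, 13.4]
gripper_width: 0.715
```

Run:
```python
from h import *
tell()
```

```text
t 26.95 pos [ 0.5816 -0.3732 -0.0294] yaw -0.0403 F [-6.3  2.6 13.4] w 0.715 q7 0.41
```

Emit:
drive_tool([
  [0.5,[0,0,-0.02],0],
  [0.85,[0,0,0],0],
  [1,[0,0,0],0],
  [1,[0,0,0],0],
  [1,[0,0,-0.3],0],
])

```text
time: 27.37
position: [0.5801, -0.3717, -0.0184]
orientation: [-3.138, 0.062, 0.007]
wrist_force: [0.6, 0.7, 0.2]
gripper_width: 0.995
```

Emit:
drive_tool([
  [1,[0,0,-0.6],0],
  [1,[0,0,-0.7],0],
  [1,[0,0,-0.7],0],
  [1,[0,0,-0.7],0],
  [1,[0,0,-0.7],0],
])

```text
time: 27.78
position: [0.5817, -0.3727, 0.156]
orientation: [-3.141, 0.063, 0.0]
wrist_force: [0.6, -0.7, -1.3]
gripper_width: 1.003
```

Emit:
drive_tool([
  [1,[0,0.3,0],0],
  [1,[0,0.3,0],0],
  [1,[0,0,0],0],
  [1,[0,0,0],0],
  [1,[0,0,0],0],
])

```text
time: 28.2
position: [0.5806, -0.4018, 0.1535]
orientation: [-3.139, 0.062, 0.002]
wrist_force: [0.0, -0.0, 0.1]
gripper_width: 1.0
```

```bash
cat >> h.py <<'E'
def matcheck(P,d):
    X,Y,Z=P[...,0],P[...,1],P[...,2];B=(d>0)&(X>.52)&(X<.65)&(Y>-.46)&(Y<-.29)
    f=lambda m:cv2.morphologyEx(m.astype(np.uint8),cv2.MORPH_OPEN,np.ones((5,5)))>0
    m=f(B&(Z>.0025)&(Z<.009));print("mat",m.sum(),rect(P[m][:,:2]))
    m=f(B&(abs(Z-.038)<.005));p=P[m];print("tin",m.sum(),rect(p[:,:2]),"z",p[:,2].mean())
    print("slope",np.linalg.lstsq(np.c_[p[:,:2],np.ones(len(p))],p[:,2],rcond=None)[0][:2])
E
python3 - <<'E'
from h import *
tell();im,d,K,E,P=look(save="w14");tell();matcheck(P,d)
tops(P,im,d,[("blue",(.431,-.34),.09,.037),("yel",(.4345,-.425),.09,.037)])
go(.431,-.34,.01,.0)
E
```

```text
t 28.2 pos [ 0.5806 -0.4018  0.1535] yaw -0.0396 F [ 0.  -0.   0.1] w 1.0 q7 0.48
t 28.25 pos [ 0.5808 -0.4015  0.1536] yaw -0.039 F [ 0.3 -0.2 -0.1] w 0.997 q7 0.48
mat 3214 (array([ 582.3, -373.9]), array([124.4,  94.6]), 87.9)
tin 5409 (array([ 582.2, -374.3]), array([94.4, 61.2]), 87.7) z 0.03782015256144203
slope [0.00010774 0.00086429]
blue 3872 circ (array([ 431.2, -340. ]), 29.5) rect (array([ 432. , -339.4]), array([56.6, 57.4]), 89.9) mean [ 433.5 -338.8   89.8]
yel 2867 circ (array([ 434.1, -426.5]), 29.9) rect (array([ 434.7, -425.8]), array([57.3, 57.1]), 16.8) mean [ 436.  -424.    89.7]
shift [-3.039 -1.107  2.876] roll -0.078
```

Emit:
drive_tool([
  [1,[-0.5,-0.2,0],-0.07],
  [1,[-0.6,-0.3,0],-0.07],
  [1,[-0.7,-0.2,0],0],
  [1,[-0.7,-0.2,0],0],
  [1,[-0.5,-0.1,0.2],0],
])

```text
time: 28.67
position: [0.4285, -0.3529, 0.1456]
orientation: [3.141, 0.049, 0.001]
wrist_force: [-0.6, -0.3, -0.2]
gripper_width: 1.002
```

Emit:
drive_tool([
  [1,[0,0,0.5],0],
  [1,[0,0,0.3],0],
  [1,[0,0,0],0],
  [1,[0,0,0],0],
])

```text
time: 29.0
position: [0.4304, -0.3535, 0.1041]
orientation: [-3.14, -0.049, 0.002]
wrist_force: [0.8, 0.1, 0.2]
gripper_width: 1.0
```

Run:
```python
from h import *
tell();im,d,K,E,P=look(save="w15");
tops(P,im,d,[("blue",(.431,-.34),.09,.037)])
go(.4315,-.34,.012,.03)
```

```text
t 29.0 pos [ 0.4304 -0.3535  0.1041] yaw 0.0311 F [0.8 0.1 0.2] w 1.0 q7 0.59
blue 4850 circ (array([ 431. , -340.1]), 29.2) rect (array([ 430.8, -339.8]), array([56.9, 57.6]), 88.2) mean [ 431.1 -338.2   89.8]
shift [ 0.016 -0.281  1.857] roll 0.002
```

Emit:
drive_tool([
  [1,[0.01,-0.28,0],0],
  [1,[0,0,0.5],0],
  [1,[0,0,0.6],0],
  [1,[0,0,0.5],0],
  [1,[0,0,0.24],0],
])

```text
time: 29.47
position: [0.4304, -0.3387, 0.0108]
orientation: [-3.14, -0.049, 0.002]
wrist_force: [0.5, 0.3, 0.2]
gripper_width: 1.001
```

Emit:
drive_tool([
  [1,[0,0,0],0],
  [0.8,[0,0,0],0],
  [0.7,[0,0,0],0],
  [0.5,[0,0,0],0],
  [0.5,[0,0,0],0],
], squeeze=30)

```text
time: 29.88
position: [0.4316, -0.341, 0.0141]
orientation: [3.14, 0.047, 0.004]
wrist_force: [-0.3, 1.1, 6.8]
gripper_width: 0.659
```

Emit:
drive_tool([
  [0.5,[0,0,0],0],
  [0.5,[0,0,0],0],
])

```text
time: 30.05
position: [0.4316, -0.341, 0.0141]
orientation: [3.14, 0.047, 0.004]
wrist_force: [-0.1, 1.6, 8.1]
gripper_width: 0.661
```

Emit:
drive_tool([
  [0.5,[0,0,-0.1],0],
  [0.5,[0,0,-0.3],0],
  [0.5,[0,0,-0.5],0],
  [0.5,[0,0,-0.6],0],
  [0.5,[0,0,-0.6],0],
])

```text
time: 30.47
position: [0.4299, -0.3402, 0.1188]
orientation: [-3.141, -0.047, 0.001]
wrist_force: [0.9, -0.3, -1.2]
gripper_width: 0.659
```

Emit:
drive_tool([
  [0.5,[0,0,-0.6],0],
  [0.5,[0,0,-0.6],0],
  [0.5,[0,0,-0.5],0],
  [0.5,[0,0,-0.2],0],
  [0.5,[0,0,0],0],
])

```text
time: 30.88
position: [0.4315, -0.3414, 0.2153]
orientation: [3.138, 0.046, 0.006]
wrist_force: [0.3, -1.0, -0.6]
gripper_width: 0.659
```

Run:
```python
from h import *
tell();go(.4944,.3065,.21,.115)
```

```text
t 30.8833 pos [ 0.4315 -0.3414  0.2153] yaw 0.0296 F [ 0.3 -1.  -0.6] w 0.659 q7 0.6
shift [  1.642 -12.916   0.069] roll -0.171
```

Emit:
drive_tool([
  [0.5,[0.1,-0.3,0],0],
  [0.5,[0.1,-0.5,0],0],
  [0.5,[0.1,-0.7,0],0],
  [0.5,[0.1,-0.7,0],0],
  [0.5,[0.1,-0.7,0],0],
])

```text
time: 31.3
position: [0.4499, -0.1932, 0.2105]
orientation: [-3.14, -0.046, 0.005]
wrist_force: [0.0, 0.4, -1.6]
gripper_width: 0.66
```

Emit:
drive_tool([
  [0.5,[0.1,-0.7,0],0],
  [0.5,[0.1,-0.7,0],0],
  [0.5,[0.1,-0.7,0],0],
  [0.5,[0.1,-0.7,0],0],
  [0.5,[0.1,-0.7,0],0],
])

```text
time: 31.72
position: [0.4696, -0.0177, 0.2108]
orientation: [-3.141, -0.047, 0.004]
wrist_force: [1.3, -0.1, -1.4]
gripper_width: 0.655
```

Emit:
drive_tool([
  [0.5,[0.1,-0.7,0],0],
  [0.5,[0.1,-0.7,0],0],
  [0.5,[0.1,-0.7,0],0],
  [0.5,[0.1,-0.7,0],0],
  [0.5,[0.1,-0.7,0],0],
])

```text
time: 32.13
position: [0.4895, 0.1577, 0.2106]
orientation: [3.14, 0.047, -0.004]
wrist_force: [-0.3, -0.3, -2.0]
gripper_width: 0.655
```

Emit:
drive_tool([
  [0.5,[0.1,-0.7,0],0],
  [0.5,[0,-0.7,0],0],
  [0.5,[0,-0.5,0],-0.09],
  [0.5,[0,-0.3,0],-0.08],
  [0.5,[0,0,0],0],
])

```text
time: 32.55
position: [0.4898, 0.2701, 0.2108]
orientation: [-3.134, -0.194, 0.005]
wrist_force: [0.4, 1.1, -0.6]
gripper_width: 0.652
```

Emit:
drive_tool([
  [0.5,[0,0,0],0],
  [0.5,[0,0,0],0],
  [0.5,[0,0,0],0],
])

```text
time: 32.8
position: [0.492, 0.2643, 0.2121]
orientation: [3.135, 0.176, -0.001]
wrist_force: [0.1, -0.5, -0.8]
gripper_width: 0.663
```

Run:
```python
from h import *
tell();im,d,K,E,P=look(save="w16");tell()
tops(P,im,d,[STAMP,("cheek",(.53,.342),.082,.03)])
go(.4944,.3065,.012,.115)
a=P;Q=cloud(d,K,np.array(optics.camera_model("wrist")["mount"]));m=(d>0)&(abs(Q[...,0])<.034)&(abs(Q[...,1])<.034)&(Q[...,2]<-.07)&(Q[...,2]>-.09);q=Q[m];print("lid in tool",m.sum(),(np.percentile(q,[.5,50,99.5],axis=0)*1000).round(1))
```

```text
t 32.8 pos [0.492  0.2643 0.2121] yaw 0.112 F [ 0.1 -0.5 -0.8] w 0.663 q7 -0.59
t 32.85 pos [0.4921 0.2646 0.2123] yaw 0.1122 F [ 0.1 -0.8 -0.5] w 0.655 q7 -0.59
stamp 460 circ (array([583.7, 208.2]), 15.5) rect (array([583.5, 208.6]), array([29.4, 29.8]), 88.2) mean [583.2 209.2  61.8]
cheek none
shift [ 0.141 -0.833  4.005] roll -0.006
lid in tool 13312 [[-33.1 -28.8 -88.9]
 [  0.3  -7.1 -75.9]
 [ 33.2  19.9 -70.4]]
```

Emit:
drive_tool([
  [0.5,[0.07,-0.4,0],0],
  [0.5,[0.07,-0.42,0],0],
  [0.5,[0,0,0.5],0],
  [0.5,[0,0,0.6],0],
  [0.5,[0,0,0.6],0],
])

```text
time: 33.27
position: [0.4947, 0.3075, 0.1272]
orientation: [-3.136, -0.178, -0.003]
wrist_force: [-0.0, 0.8, -2.4]
gripper_width: 0.658
```

Emit:
drive_tool([
  [0.5,[0,0,0.6],0],
  [0.5,[0,0,0.3],0],
  [0.5,[0,0,0],0],
  [0.5,[0,0,0],0],
  [0.5,[0,0,0],0],
])

```text
time: 33.68
position: [0.4949, 0.3081, 0.0839]
orientation: [-3.136, -0.179, -0.003]
wrist_force: [0.0, 0.8, -0.6]
gripper_width: 0.656
```

Run:
```python
from h import *
tell();go(.4944,.306,.012,.115)
```

```text
t 33.6833 pos [0.4949 0.3081 0.0839] yaw 0.1139 F [ 0.   0.8 -0.6] w 0.656 q7 -0.72
shift [-0.018  0.041  1.437] roll -0.002
```

Emit:
drive_tool([
  [0.5,[-0.02,0.04,0.3],0],
  [0.5,[0,0,0.4],0],
  [0.5,[0,0,0.4],0],
  [0.5,[0,0,0.2],0],
  [0.5,[0,0,0.1],0],
])

```text
time: 34.1
position: [0.4934, 0.3058, 0.0124]
orientation: [3.136, 0.18, 0.0]
wrist_force: [-1.2, -0.5, -0.1]
gripper_width: 0.658
```

Emit:
drive_tool([
  [0.5,[0,0,0.02],0],
  [0.5,[0,0,0],0],
  [0.5,[0,0,0],0],
  [0.5,[0,0,0],0],
])

```text
time: 34.43
position: [0.4938, 0.3064, 0.0126]
orientation: [-3.136, -0.18, -0.002]
wrist_force: [0.7, -0.5, -0.5]
gripper_width: 0.661
```

Run:
```python
from h import *
tell();go(.4944,.306,.010,.115)
```

```text
t 34.4333 pos [0.4938 0.3064 0.0126] yaw 0.1149 F [ 0.7 -0.5 -0.5] w 0.661 q7 -0.77
shift [0.011 0.01  0.051] roll -0.0
```

Emit:
drive_tool([
  [0.5,[0,0,0.03],0],
  [0.5,[0,0,0],0],
  [0.5,[0,0,0.02],0],
  [0.5,[0,0,0],0],
  [0.5,[0,0,0],0],
])

```text
time: 34.85
position: [0.4934, 0.3063, 0.0102]
orientation: [-3.136, -0.181, -0.002]
wrist_force: [-2.6, -2.2, 9.0]
gripper_width: 0.664
```

Run:
```python
from h import *
tell()
```

```text
t 34.85 pos [0.4934 0.3063 0.0102] yaw 0.1151 F [-2.6 -2.2  9. ] w 0.664 q7 -0.77
```

Emit:
drive_tool([
  [0.8,[0,0,-0.01],0],
  [1,[0,0,0],0],
  [1,[0,0,0],0],
  [1,[0,0,-0.3],0],
  [1,[0,0,-0.6],0],
])

```text
time: 35.27
position: [0.4911, 0.3044, 0.0518]
orientation: [3.133, 0.181, -0.009]
wrist_force: [0.2, -0.7, 0.8]
gripper_width: 0.999
```

Emit:
drive_tool([
  [1,[0,0,-0.7],0],
  [1,[0,0,-0.7],0],
  [1,[0,0,-0.7],0],
  [1,[0,0.3,-0.4],0],
  [1,[-0.15,0.6,0],0],
])

```text
time: 35.68
position: [0.493, 0.2656, 0.1844]
orientation: [-3.129, -0.188, -0.013]
wrist_force: [1.3, 0.8, 0.4]
gripper_width: 1.007
```

Emit:
drive_tool([
  [1,[-0.15,0.7,0],0],
  [1,[-0.15,0.7,0],0],
  [1,[-0.15,0.7,0],0],
  [1,[-0.15,0.7,0],0],
  [1,[-0.15,0.7,0],0],
])

```text
time: 36.1
position: [0.4732, 0.0806, 0.1795]
orientation: [3.136, 0.181, 0.0]
wrist_force: [0.9, -0.3, 0.4]
gripper_width: 0.998
```

Emit:
drive_tool([
  [1,[-0.15,0.7,0],0],
  [1,[-0.15,0.7,0],0],
  [1,[-0.15,0.7,0],0],
  [1,[-0.15,0.7,0],0],
  [1,[-0.15,0.7,0],0],
])

```text
time: 36.52
position: [0.456, -0.0976, 0.1796]
orientation: [3.136, 0.181, 0.0]
wrist_force: [0.5, 0.0, -0.0]
gripper_width: 1.002
```

Emit:
drive_tool([
  [1,[-0.15,0.7,0],0],
  [1,[-0.15,0.7,0],0],
  [1,[-0.15,0.7,0],0],
  [1,[-0.15,0.7,0],0],
  [1,[-0.15,0.7,0],0],
])

```text
time: 36.93
position: [0.4388, -0.2758, 0.1795]
orientation: [3.136, 0.181, 0.0]
wrist_force: [0.5, -0.2, -1.3]
gripper_width: 0.997
```

Emit:
drive_tool([
  [1,[-0.15,0.7,0],0],
  [1,[-0.1,0.7,0],0],
  [1,[-0.1,0.6,0],0.09],
  [1,[0,0.4,0],0.07],
  [1,[0,0,0],0],
])

```text
time: 37.35
position: [0.4331, -0.4007, 0.1787]
orientation: [3.139, 0.042, -0.002]
wrist_force: [-1.0, 0.7, 0.3]
gripper_width: 1.001
```

Emit:
drive_tool([
  [1,[0,0,0],0],
  [1,[0,0,0],0],
  [1,[0,0,0],0],
])

```text
time: 37.6
position: [0.4353, -0.3939, 0.1795]
orientation: [-3.14, -0.058, -0.0]
wrist_force: [-0.1, 0.7, -0.7]
gripper_width: 1.0
```

Run:
```python
from h import *
tell();im,d,K,E,P=look(save="w17");tell();
tops(P,im,d,[("yel",(.4345,-.425),.09,.037)])
go(.4345,-.4255,.012,.03)
```

```text
t 37.6 pos [ 0.4353 -0.3939  0.1795] yaw 0.0372 F [-0.1  0.7 -0.7] w 1.0 q7 0.64
t 37.65 pos [ 0.4353 -0.394   0.1796] yaw 0.0372 F [ 0.1  0.4 -0. ] w 0.999 q7 0.64
yel 2374 circ (array([ 433.9, -426.4]), 29.4) rect (array([ 433.8, -426.2]), array([55.9, 57.9]), 2.7) mean [ 433.7 -424.3   89.6]
shift [-0.039  0.632  3.352] roll 0.014
```

Emit:
drive_tool([
  [1,[-0.02,0.3,0],0],
  [1,[-0.02,0.33,0.3],0],
  [1,[0,0,0.6],0],
  [1,[0,0,0.7],0],
  [1,[0,0,0.7],0],
])

```text
time: 38.07
position: [0.4347, -0.4266, 0.0642]
orientation: [3.14, 0.057, 0.003]
wrist_force: [0.1, -0.1, -0.8]
gripper_width: 0.997
```

Emit:
drive_tool([
  [1,[0,0,0.6],0],
  [1,[0,0,0.4],0],
  [1,[0,0,0],0],
  [1,[0,0,0],0],
  [0.8,[0,0,0],0],
])

```text
time: 38.48
position: [0.435, -0.4271, 0.0161]
orientation: [3.14, 0.056, 0.003]
wrist_force: [-0.3, -0.0, -0.2]
gripper_width: 0.884
```

Emit:
drive_tool([
  [0.7,[0,0,0],0],
  [0.5,[0,0,0],0],
  [0.5,[0,0,0],0],
  [0.5,[0,0,0],0],
  [0.5,[0,0,0],0],
])

```text
time: 38.9
position: [0.435, -0.4279, 0.0166]
orientation: [3.139, 0.055, 0.004]
wrist_force: [0.1, 0.6, 7.0]
gripper_width: 0.659
```

Run:
```python
from h import *
tell()
```

```text
t 38.9 pos [ 0.435  -0.4279  0.0166] yaw 0.0348 F [0.1 0.6 7. ] w 0.659 q7 0.64
```

Emit:
drive_tool([
  [0.5,[0,0,-0.1],0],
  [0.5,[0,0,-0.3],0],
  [0.5,[0,0,-0.5],0],
  [0.5,[0,0,-0.6],0],
  [0.5,[0,0,-0.6],0],
])

```text
time: 39.32
position: [0.4333, -0.4264, 0.1208]
orientation: [-3.14, -0.055, 0.001]
wrist_force: [0.1, -0.3, -1.6]
gripper_width: 0.658
```

Emit:
drive_tool([
  [0.5,[0,0,-0.6],0],
  [0.5,[0,0,-0.6],0],
  [0.5,[0,0,-0.5],0],
  [0.5,[0,0,-0.2],0],
  [0.5,[0.1,-0.3,0],0],
])

```text
time: 39.73
position: [0.4376, -0.4156, 0.2172]
orientation: [3.136, 0.048, 0.004]
wrist_force: [0.1, -0.7, -1.5]
gripper_width: 0.662
```

Emit:
drive_tool([
  [0.5,[0.1,-0.5,0],0],
  [0.5,[0.1,-0.7,0],0],
  [0.5,[0.1,-0.7,0],0],
  [0.5,[0.1,-0.7,0],0],
  [0.5,[0.1,-0.7,0],0],
])

```text
time: 40.15
position: [0.4566, -0.2432, 0.213]
orientation: [-3.14, -0.055, 0.003]
wrist_force: [0.7, -0.2, -2.0]
gripper_width: 0.659
```

Emit:
drive_tool([
  [0.5,[0.1,-0.7,0],0],
  [0.5,[0.1,-0.7,0],0],
  [0.5,[0.1,-0.7,0],0],
  [0.5,[0.1,-0.7,0],0],
  [0.5,[0.1,-0.7,0],0],
])

```text
time: 40.57
position: [0.4751, -0.0678, 0.2133]
orientation: [-3.141, -0.056, 0.003]
wrist_force: [1.0, 0.1, -1.5]
gripper_width: 0.657
```

Emit:
drive_tool([
  [0.5,[0.1,-0.7,0],0],
  [0.5,[0.1,-0.7,0],0],
  [0.5,[0.1,-0.7,0],0],
  [0.5,[0.1,-0.7,0],0],
  [0.5,[0.1,-0.7,0],0],
])

```text
time: 40.98
position: [0.4938, 0.1075, 0.2132]
orientation: [3.141, 0.056, -0.004]
wrist_force: [1.4, -0.3, -1.5]
gripper_width: 0.656
```

Emit:
drive_tool([
  [0.5,[0.1,-0.7,0],0],
  [0.5,[0.1,-0.7,0],0],
  [0.5,[0,-0.6,0],-0.08],
  [0.5,[0,0,0],-0.08],
  [0.5,[0,0,0],0],
])

```text
time: 41.4
position: [0.4998, 0.2085, 0.2129]
orientation: [-3.135, -0.191, 0.005]
wrist_force: [0.5, 0.2, -2.0]
gripper_width: 0.658
```

Emit:
drive_tool([
  [0.5,[0,0,0],0],
  [0.5,[0,0,0],0],
  [0.5,[0,0,0],0],
])

```text
time: 41.65
position: [0.5018, 0.2045, 0.2141]
orientation: [3.136, 0.176, -0.001]
wrist_force: [0.1, -0.6, -0.8]
gripper_width: 0.654
```

Run:
```python
from h import *
tell();im,d,K,E,P=look(save="w18");tell();
tops(P,im,d,[JARS[0],STAMP])
go(.5015,.240,.02,.115)
a=P;Q=cloud(d,K,np.array(optics.camera_model("wrist")["mount"]));m=(d>0)&(abs(Q[...,0])<.034)&(abs(Q[...,1])<.034)&(Q[...,2]<-.06)&(Q[...,2]>-.08);q=Q[m];print("lid in tool",m.sum(),(np.percentile(q,[.5,50,99.5],axis=0)*1000).round(1))
```

```text
t 41.65 pos [0.5018 0.2045 0.2141] yaw 0.1122 F [ 0.1 -0.6 -0.8] w 0.654 q7 -0.49
t 41.7 pos [0.5018 0.2046 0.2143] yaw 0.1124 F [-0.2  0.9 -2. ] w 0.658 q7 -0.49
blue 2759 circ (array([493. , 307.1]), 29.1) rect (array([493.3, 307.1]), array([56. , 55.7]), 5.7) mean [492.9 307.5  85.9]
stamp 522 circ (array([583.7, 208. ]), 15.6) rect (array([583.6, 208. ]), array([29.9, 29.6]), 2.1) mean [583.2 208.5  61.9]
shift [ 0.074 -0.706  3.885] roll -0.005
lid in tool 14063 [[-32.6 -29.5 -77.7]
 [  0.3  -7.8 -73.6]
 [ 32.7  22.  -60.5]]
```

Emit:
drive_tool([
  [0.5,[0.04,-0.35,0],0],
  [0.5,[0.03,-0.35,0],0],
  [0.5,[0,0,0.5],0],
  [0.5,[0,0,0.6],0],
  [0.5,[0,0,0.6],0],
])

```text
time: 42.12
position: [0.5019, 0.2408, 0.1292]
orientation: [-3.136, -0.178, -0.003]
wrist_force: [1.1, 0.1, -2.2]
gripper_width: 0.659
```

Emit:
drive_tool([
  [0.5,[0,0,0.6],0],
  [0.5,[0,0,0.3],0],
  [0.5,[0,0,0],0],
  [0.5,[0,0,0],0],
  [0.5,[0,0,0],0],
])

```text
time: 42.53
position: [0.5022, 0.2412, 0.0858]
orientation: [-3.136, -0.179, -0.003]
wrist_force: [0.2, -0.2, -2.7]
gripper_width: 0.652
```

Run:
```python
from h import *
tell();go(.501,.240,.014,.115)
```

```text
t 42.5333 pos [0.5022 0.2412 0.0858] yaw 0.1141 F [ 0.2 -0.2 -2.7] w 0.652 q7 -0.63
shift [-0.03   0.023  1.435] roll -0.002
```

Emit:
drive_tool([
  [0.5,[-0.02,0.02,0.3],0],
  [0.5,[0,0,0.4],0],
  [0.5,[0,0,0.4],0],
  [0.5,[0,0,0.2],0],
  [0.5,[0,0,0.1],0],
])

```text
time: 42.95
position: [0.5007, 0.2398, 0.0144]
orientation: [3.136, 0.18, 0.0]
wrist_force: [-0.1, -0.7, -1.0]
gripper_width: 0.664
```

Emit:
drive_tool([
  [0.5,[0,0,0.03],0],
  [0.5,[0,0,0],0],
  [0.5,[0,0,0],0],
  [0.5,[0,0,0],0],
])

```text
time: 43.28
position: [0.5011, 0.2403, 0.014]
orientation: [-3.136, -0.18, -0.003]
wrist_force: [0.7, -0.6, -1.2]
gripper_width: 0.659
```

Run:
```python
from h import *
tell()
```

```text
t 43.2833 pos [0.5011 0.2403 0.014 ] yaw 0.1149 F [ 0.7 -0.6 -1.2] w 0.659 q7 -0.68
```

Emit:
drive_tool([
  [0.5,[0,0,0.03],0],
  [0.5,[0,0,0],0],
  [0.5,[0,0,0.02],0],
  [0.5,[0,0,0],0],
  [0.5,[0,0,0],0],
])

```text
time: 43.7
position: [0.5011, 0.2407, 0.0125]
orientation: [-3.135, -0.181, -0.004]
wrist_force: [-3.8, -1.2, 15.2]
gripper_width: 0.656
```

Run:
```python
from h import *
tell()
```

```text
t 43.7 pos [0.5011 0.2407 0.0125] yaw 0.1152 F [-3.8 -1.2 15.2] w 0.656 q7 -0.69
```

Emit:
drive_tool([
  [0.8,[0,0,-0.01],0],
  [1,[0,0,0],0],
  [1,[0,0,0],0],
  [1,[0,0,-0.3],0],
  [1,[0,0,-0.6],0],
])

```text
time: 44.12
position: [0.4983, 0.2386, 0.0535]
orientation: [3.134, 0.181, -0.009]
wrist_force: [0.4, -0.7, -0.5]
gripper_width: 0.997
```

Emit:
drive_tool([
  [1,[0,0,-0.7],0],
  [1,[0,0,-0.7],0],
  [1,[0,0,-0.3],0],
  [1,[0,0.4,0],0],
  [1,[0,0.6,0],0],
])

```text
time: 44.53
position: [0.5064, 0.1936, 0.1426]
orientation: [-3.133, -0.188, -0.005]
wrist_force: [0.4, -0.4, -0.6]
gripper_width: 1.003
```

Emit:
drive_tool([
  [1,[0,0.6,0],0],
  [1,[0,0.6,0],0],
  [1,[0,0.6,0],0],
  [1,[0,0.4,0],0],
  [1,[0,0,0],0],
])

```text
time: 44.95
position: [0.5192, 0.075, 0.1405]
orientation: [3.134, 0.169, -0.001]
wrist_force: [-0.7, -0.7, -0.1]
gripper_width: 1.001
```

Emit:
drive_tool([
  [1,[0,0,0],0],
  [1,[0,0,0],0],
  [1,[0,0,0],0],
])

```text
time: 45.2
position: [0.5186, 0.0825, 0.141]
orientation: [-3.135, -0.184, -0.0]
wrist_force: [-0.1, -0.2, 0.8]
gripper_width: 0.999
```

Run:
```python
from h import *
tell();im,d,K,E,P=look(save="w19");tell();
tops(P,im,d,[("blue",(.493,.307),.086,.034),("yel",(.501,.241),.086,.034),JARS[2],STAMP,("knob",(.52,.08),.056,.03)])
go(.520,.0795,.002,.115)
```

```text
t 45.2 pos [0.5186 0.0825 0.141 ] yaw 0.1169 F [-0.1 -0.2  0.8] w 0.999 q7 -0.3
t 45.25 pos [0.5186 0.0825 0.141 ] yaw 0.1171 F [ 0.4 -0.2 -0.9] w 1.004 q7 -0.3
blue none
yel 1515 circ (array([501.6, 228.2]), 25.3) rect (array([502.4, 221.2]), array([50.6, 16.8]), 6.2) mean [502.1 222.1  85.6]
or 6068 circ (array([509.5, 172.9]), 32.0) rect (array([509.8, 172.8]), array([62.5, 62.5]), 5.7) mean [509.5 173.7  93.9]
stamp 1248 circ (array([583.8, 207.7]), 15.5) rect (array([583.9, 207.5]), array([30.2, 29.7]), 6.0) mean [583.3 207.5  62.1]
knob 504 circ (array([519.8,  78.7]), 12.5) rect (array([520. ,  78.9]), array([23.3, 24.2]), 5.8) mean [519.8  79.9  55.8]
shift [0.021 0.064 2.78 ] roll 0.004
```

View pics/w19.png

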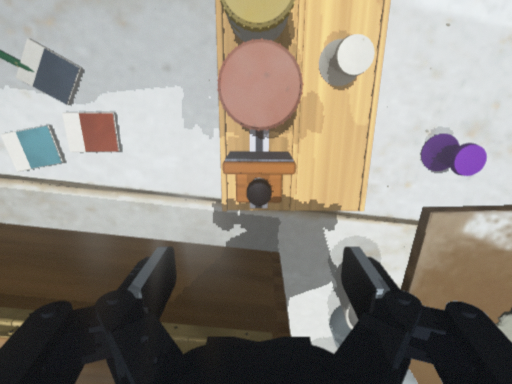

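Emit:
drive_tool([
  [1,[0.02,0.07,0.4],0],
  [0.8,[0,0,0.6],0],
  [0.7,[0,0,0.6],0],
  [0.6,[0,0,0.6],0],
  [0.6,[0,0,0.4],0],
])

```text
time: 45.67
position: [0.519, 0.0787, 0.0087]
orientation: [-3.136, -0.183, 0.003]
wrist_force: [-1.2, -0.1, 0.6]
gripper_width: 0.602
```

Emit:
drive_tool([
  [0.6,[0,0,0.15],0],
  [0.6,[0,0,0],0],
  [0.6,[0,0,0],0],
  [0.6,[0,0,0],0],
])

```text
time: 46.0
position: [0.5212, 0.0783, 0.0048]
orientation: [-3.136, -0.181, -0.003]
wrist_force: [-0.5, -0.2, 0.7]
gripper_width: 0.601
```

Run:
```python
from h import *
tell();go(.520,.079,.002,.115)
im,d,K,E,P=look(save="w20");tops(P,im,d,[JARS[2],("knob",(.52,.08),.056,.018)])
```

```text
t 46.0 pos [0.5212 0.0783 0.0048] yaw 0.1155 F [-0.5 -0.2  0.7] w 0.601 q7 -0.4
shift [-0.022 -0.017  0.056] roll 0.001
or 27792 circ (array([509.7, 172.6]), 32.5) rect (array([510.9, 161.4]), array([64.6, 41.9]), 5.8) mean [510.5 165.2  94. ]
knob 1768 circ (array([519.9,  78.6]), 12.5) rect (array([519.8,  79. ]), array([24.2, 24.4]), 88.3) mean [519.6  80.4  55.8]
```

Close on the knob, with tips about 43 mm up.

Emit:
drive_tool([
  [0.5,[-0.02,-0.01,0.03],0],
  [0.4,[0,0,0],0],
  [0.3,[0,0,0],0],
  [0.2,[0,0,0],0],
  [0.2,[0,0,0],0],
], squeeze=30)

```text
time: 46.47
position: [0.5195, 0.0779, 0.0026]
orientation: [3.136, 0.18, 0.001]
wrist_force: [-1.5, -0.1, 4.9]
gripper_width: 0.268
```

Emit:
drive_tool([
  [0.2,[0,0,0],0],
  [0.2,[0,0,0],0],
  [0.2,[0,0,0],0],
])

```text
time: 46.72
position: [0.5195, 0.078, 0.0026]
orientation: [3.136, 0.18, 0.002]
wrist_force: [-0.9, -0.1, 5.7]
gripper_width: 0.276
```

Run:
```python
from h import *
tell()
```

```text
t 46.7167 pos [0.5195 0.078  0.0026] yaw 0.1148 F [-0.9 -0.1  5.7] w 0.276 q7 -0.4
```

Emit:
drive_tool([
  [0.2,[0,-0.05,0],0],
  [0.2,[0,-0.1,0],0],
  [0.2,[0,-0.1,0],0],
  [0.2,[0,-0.1,0],0],
  [0.2,[0,-0.05,0],0],
])

```text
time: 47.13
position: [0.5173, 0.0979, 0.0026]
orientation: [3.136, 0.18, 0.002]
wrist_force: [-0.5, -1.8, 6.5]
gripper_width: 0.277
```

Emit:
drive_tool([
  [0.2,[0,-0.05,0],0],
  [0.2,[0,-0.05,0],0],
  [0.2,[0,-0.05,0],0],
  [0.2,[0,-0.05,0],0],
  [0.2,[0,-0.05,0],0],
])

```text
time: 47.55
position: [0.516, 0.1096, 0.0026]
orientation: [3.136, 0.179, 0.002]
wrist_force: [-0.6, -2.7, 6.9]
gripper_width: 0.274
```

Emit:
drive_tool([
  [0.2,[0,-0.05,0],0],
  [0.2,[0,-0.04,0],0],
  [0.2,[0,-0.04,0],0],
  [0.2,[0,0,0],0],
  [0.2,[0,0,0],0],
])

```text
time: 47.97
position: [0.5153, 0.1164, 0.0027]
orientation: [3.136, 0.18, 0.002]
wrist_force: [0.2, -2.0, 6.8]
gripper_width: 0.269
```

```bash
cat >> h.py <<'E'
def rk(p,o=(545.4,204.2),a=.115):
    d=np.array(p[:2])-o;return np.array([np.cos(a)*d[0]+np.sin(a)*d[1],-np.sin(a)*d[0]+np.cos(a)*d[1]]).round(1)
E
python3 - <<'E'
from h import *
tell();print("rack",rk(telemetry.state()["position"]*1000))
im,d,K,E,P=look(save="w21");tops(P,im,d,[("or",(.506,.19),.094,.05),("knob",(.517,.12),.056,.018)])
E
```

```text
t 47.9667 pos [0.5153 0.1164 0.0027] yaw 0.1146 F [ 0.2 -2.   6.8] w 0.269 q7 -0.46
rack [-40.  -83.7]
or 34586 circ (array([508.3, 183.2]), 32.5) rect (array([508.1, 183.5]), array([64.1, 63.9]), 2.2) mean [507.9 186.   94. ]
knob 2122 circ (array([516.9, 120.6]), 17.7) rect (array([516.8, 117.1]), array([31.8, 25. ]), 3.8) mean [515.9 120.   55.8]
```

Emit:
drive_tool([
  [0.2,[0,-0.04,0],0],
  [0.2,[0,-0.04,0],0],
  [0.2,[0,-0.03,0],0],
  [0.2,[0,0,0],0],
])

```text
time: 48.35
position: [0.5147, 0.1216, 0.0026]
orientation: [3.136, 0.18, 0.002]
wrist_force: [0.2, -1.6, 5.5]
gripper_width: 0.272
```

Emit:
drive_tool([
  [0.2,[0,-0.03,0],0],
  [0.2,[0,-0.02,0],0],
  [0.2,[0,0,0],0],
])

```text
time: 48.6
position: [0.5145, 0.1239, 0.0027]
orientation: [3.136, 0.179, 0.002]
wrist_force: [0.1, -2.7, 5.7]
gripper_width: 0.273
```

Run:
```python
from h import *
tell();print("rack",rk(telemetry.state()["position"]*1000))
```

```text
t 48.6 pos [0.5145 0.1239 0.0027] yaw 0.1142 F [ 0.1 -2.7  5.7] w 0.273 q7 -0.48
rack [-39.9 -76.2]
```

Emit:
drive_tool([
  [0.2,[0,-0.02,0],0],
  [0.2,[0,-0.01,0],0],
  [0.2,[0,0,0],0],
])

```text
time: 48.85
position: [0.5143, 0.1251, 0.0026]
orientation: [3.135, 0.179, 0.002]
wrist_force: [0.1, -3.1, 5.7]
gripper_width: 0.273
```

Emit:
drive_tool([
  [0.2,[0,-0.02,0],0],
  [0.2,[0,0,0],0],
  [0.2,[0,0,0],0],
])

```text
time: 49.1
position: [0.5142, 0.1261, 0.0026]
orientation: [3.135, 0.179, 0.002]
wrist_force: [0.5, -3.2, 5.7]
gripper_width: 0.277
```

Emit:
drive_tool([
  [0.2,[0,-0.02,0],0],
  [0.2,[0,0,0],0],
  [0.2,[0,0,0],0],
])

```text
time: 49.35
position: [0.5141, 0.1271, 0.0026]
orientation: [3.135, 0.179, 0.002]
wrist_force: [0.2, -2.7, 6.2]
gripper_width: 0.271
```

Run:
```python
from h import *
tell();print("rack",rk(telemetry.state()["position"]*1000))
```

```text
t 49.35 pos [0.5141 0.1271 0.0026] yaw 0.114 F [ 0.2 -2.7  6.2] w 0.271 q7 -0.48
rack [-39.9 -73. ]
```

Emit:
drive_tool([
  [0.2,[0,-0.02,0],0],
  [0.2,[0,0,0],0],
  [0.2,[0,0,0],0],
])

```text
time: 49.6
position: [0.514, 0.1281, 0.0026]
orientation: [3.135, 0.179, 0.002]
wrist_force: [0.2, -2.6, 6.0]
gripper_width: 0.271
```

Emit:
drive_tool([
  [0.2,[0,-0.02,0],0],
  [0.2,[0,0,0],0],
  [0.2,[0,0,0],0],
])

```text
time: 49.85
position: [0.5139, 0.129, 0.0026]
orientation: [3.135, 0.179, 0.002]
wrist_force: [0.6, -3.6, 6.2]
gripper_width: 0.269
```

Run:
```python
from h import *
tell();print("rack",rk(telemetry.state()["position"]*1000))
im,d,K,E,P=look(save="w22");tops(P,im,d,[("blue",(.491,.315),.086,.036),("yel",(.497,.256),.086,.028),("or",(.506,.195),.094,.05)])
for n in("side","scene"):
    im,d,K,E,P=look(n,save=n+"22");print(n);tops(P,im,d,[("blue",(.491,.31),.086,.036),("yel",(.497,.251),.086,.027),("or",(.506,.19),.094,.05)])
    cv2.imwrite(f"pics/{n}22x.png",cv2.resize(im[150:290,170:310] if n=="side" else im[150:240,270:400],None,fx=5,fy=5,interpolation=2)[:600,:800])
```

```text
t 49.85 pos [0.5139 0.129  0.0026] yaw 0.1139 F [ 0.6 -3.6  6.2] w 0.269 q7 -0.49
rack [-39.9 -71.1]
blue none
yel 1819 circ (array([499.3, 233.6]), 16.3) rect (array([499.5, 231.1]), array([32.5,  5.8]), 5.8) mean [499.7 231.4  86.7]
or 34612 circ (array([506.9, 195.6]), 32.5) rect (array([506.6, 196. ]), array([64.1, 64. ]), 76.1) mean [506.5 198.6  94. ]
side
blue 290 circ (array([489.2, 308.1]), 34.0) rect (array([488.7, 308.8]), array([66.1, 55. ]), 73.5) mean [489.6 313.8  86.2]
yel 151 circ (array([497.5, 252.4]), 25.3) rect (array([497.8, 251.6]), array([47.7, 48.9]), 25.0) mean [497.4 253.3  86.6]
or 237 circ (array([506.6, 197.5]), 32.6) rect (array([505.3, 199.3]), array([60.6, 61. ]), 59.9) mean [503.8 201.4  93.6]
scene
blue 127 circ (array([496.3, 313.4]), 30.2) rect (array([496.3, 310.9]), array([56.5, 52.1]), 11.3) mean [499.2 311.4  86.1]
yel 76 circ (array([498.4, 254.4]), 26.1) rect (array([501.1, 254.4]), array([40.2, 49.3]), 25.6) mean [499.9 253.7  86.6]
or 145 circ (array([510.9, 195.2]), 32.8) rect (array([511.6, 194.7]), array([61.6, 58.2]), 39.0) mean [512.7 196.   93.7]
```

View pics/w22.png

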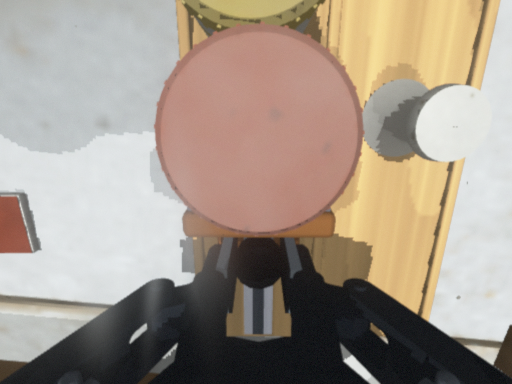

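Emit:
drive_tool([
  [0.2,[0,-0.02,0],0],
  [0.2,[0,0,0],0],
  [0.2,[0,0,0],0],
])

```text
time: 50.25
position: [0.5138, 0.13, 0.0026]
orientation: [3.135, 0.179, 0.002]
wrist_force: [0.1, -3.0, 6.1]
gripper_width: 0.272
```

Emit:
drive_tool([
  [0.2,[0,-0.02,0],0],
  [0.2,[0,0,0],0],
  [0.2,[0,0,0],0],
])

```text
time: 50.5
position: [0.5136, 0.1309, 0.0026]
orientation: [3.135, 0.179, 0.002]
wrist_force: [1.1, -3.5, 6.3]
gripper_width: 0.274
```

View pics/scene22x.png

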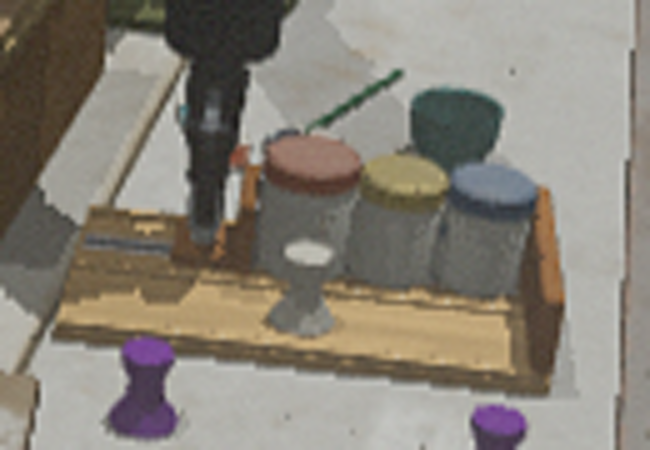

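Emit:
drive_tool([
  [0.2,[0,-0.02,0],0],
  [0.2,[0,0,0],0],
  [0.2,[0,0,0],0],
])

```text
time: 50.75
position: [0.5136, 0.1315, 0.0026]
orientation: [3.135, 0.178, 0.002]
wrist_force: [0.7, -4.0, 7.4]
gripper_width: 0.272
```

Run:
```python
from h import *
tell();print("rack",rk(telemetry.state()["position"]*1000))
im,d,K,E,P=look(save="w23");tops(P,im,d,[("or",(.506,.198),.094,.05)])
X,Y,Z=P[...,0],P[...,1],P[...,2]
for n in("side","scene"):
    im,d,K,E,P=look(n,save=n+"23");X,Y,Z=P[...,0],P[...,1],P[...,2];print(n)
    hsv=cv2.cvtColor(im,cv2.COLOR_BGR2HSV)
    for nm,lo,hi,zt,c in(("blue",100,130,.086,(.49,.312)),("yel",15,33,.086,(.498,.254)),("or",0,12,.094,(.506,.196))):
        m=(d>0)&(hsv[...,0]>=lo)&(hsv[...,0]<=hi)&(hsv[...,1]>50)&(abs(Z-zt)<.004)&(np.hypot(X-c[0],Y-c[1])<.042);p=P[m]
        print(nm,m.sum(),circ(p[:,:2]),"mean",(p.mean(0)*1000).round(1),"slope",np.linalg.lstsq(np.c_[p[:,:2],np.ones(len(p))],p[:,2],rcond=None)[0][:2].round(3))
    m=(d>0)&(Z>.06)&(Z<.081)&(X>.5)&(X<.66)&(Y>.325)&(Y<.4);p=P[m];print("cheek",m.sum(),[rk(q*1000).tolist() for q in p[::max(1,len(p)//8)]] if m.any() else 0)
```

```text
t 50.75 pos [0.5136 0.1315 0.0026] yaw 0.1136 F [ 0.7 -4.   7.4] w 0.272 q7 -0.49
rack [-39.9 -68.6]
or 34607 circ (array([505.8, 198.2]), 32.4) rect (array([506. , 198.3]), array([64.5, 63.8]), 11.8) mean [505.6 200.9  94. ]
side
blue 59 (array([487.1, 318.7]), 27.6) mean [482.7 325.6  84.8] slope [ 0.038 -0.099]
yel 204 (array([494.3, 260.1]), 29.4) mean [493.  260.3  86.2] slope [ 0.021 -0.036]
or 208 (array([505. , 201.2]), 31.5) mean [502.7 203.7  94. ] slope [ 0.014 -0.021]
cheek 245 [[76.9, 148.0], [54.1, 149.3], [29.0, 149.7], [19.4, 147.3], [8.3, 148.0], [4.2, 151.2], [-2.2, 153.7], [-22.5, 151.4], [-20.7, 154.3]]
scene
blue 9 (array([500. , 314.5]), 25.6) mean [508.1 323.2  84.8] slope [0.031 0.009]
yel 119 (array([500.3, 256.8]), 30.4) mean [501.2 257.   86.1] slope [-0.02  -0.013]
or 135 (array([508.8, 198.4]), 33.2) mean [510.7 198.3  93.9] slope [-0.021 -0.007]
cheek 114 [[-21.8, 127.7], [-27.6, 136.1], [-24.8, 133.7], [4.8, 146.2], [26.8, 144.7], [44.7, 140.8], [49.8, 152.9], [72.8, 148.1], [78.2, 145.9]]
```

Run:
```python
from h import *
a=np.load("side23.npz")["im"][195:285,185:285];b=np.load("scene23.npz")["im"][165:235,300:390]
cv2.imwrite("pics/cmp23.png",np.hstack([cv2.resize(a,(400,360),interpolation=2),cv2.resize(b,(400,360),interpolation=2)]))
```

```text
(no output)
```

View pics/cmp23.png

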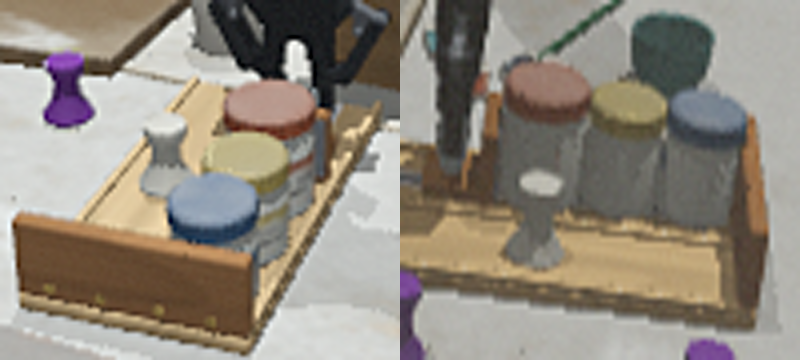

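```bash
cat >> h.py <<'E'
def tilt(P,d,c,zt,r=.024):
    X,Y,Z=P[...,0],P[...,1],P[...,2];m=(d>0)&(abs(Z-zt)<.006)&(np.hypot(X-c[0],Y-c[1])<r);p=P[m]
    if len(p)<30:return len(p)
    return len(p),np.linalg.lstsq(np.c_[p[:,:2]-p[:,:2].mean(0),np.ones(len(p))],p[:,2],rcond=None)[0].round(4)
E
python3 - <<'E'
from h import *
for f,cs in(("w2",[(.494,.306,.086),(.502,.24,.086),(.5095,.173,.094)]),("w19",[(.5095,.173,.094),(.502,.225,.086)]),("w20",[(.5097,.1726,.094)]),("w21",[(.508,.1835,.094)]),("w22",[(.507,.1957,.094)]),("w23",[(.506,.198,.094)]),("side0",[(.496,.305,.086),(.503,.241,.086),(.51,.175,.094)]),("side22",[(.489,.314,.086),(.4975,.2535,.086),(.506,.196,.094)]),("side23",[(.489,.314,.086),(.4975,.256,.086),(.505,.199,.094)])):
    a=np.load(f+".npz");P=cloud(a["d"],a["K"],a["E"])
    print(f,[tilt(P,a["d"],c[:2],c[2]) for c in cs])
E
```

```text
w2 [(1345, array([-0.0017, -0.0003,  0.086 ])), (1125, array([-0.0018, -0.0012,  0.0859])), (988, array([0.0014, 0.0043, 0.0938]))]
w19 [(3600, array([-0.0017,  0.0021,  0.0941])), (1529, array([-0.005 ,  0.0491,  0.0857]))]
w20 [(18519, array([-0.001 ,  0.0008,  0.0942]))]
w21 [(21144, array([-0.0003,  0.0014,  0.0942]))]
w22 [(21056, array([-0.0003,  0.0015,  0.0942]))]
w23 [(21061, array([-0.0006,  0.0016,  0.0942]))]
side0 [(156, array([-0.0044, -0.0027,  0.0864])), (129, array([ 0.0104, -0.007 ,  0.0864])), (111, array([ 0.009 , -0.0012,  0.0943]))]
side22 [(171, array([ 0.0144, -0.0462,  0.0869])), (140, array([ 0.0099, -0.0062,  0.0866])), (116, array([-0.005 ,  0.    ,  0.0944]))]
side23 [(171, array([ 0.0234, -0.0521,  0.0871])), (136, array([ 0.008 , -0.0228,  0.0867])), (116, array([-0.0039, -0.0003,  0.0945]))]
```

Run:
```python
from h import *
for f in("w2","w3","w18"):
    a=np.load(f+".npz");P=cloud(a["d"],a["K"],a["E"])[a["d"]>0];
    q=np.array([rk(p*1000) for p in P[(P[:,2]>.078)&(P[:,2]<.086)&(P[:,1]>.3)&(P[:,1]<.38)&(P[:,0]>.53)&(P[:,0]<.63)]])
    print(f,len(q),np.percentile(q,[1,5,50,95,99],axis=0).round(1).tolist() if len(q) else 0)
    # cheek near the jar end
    q=np.array([rk(p*1000) for p in P[(P[:,2]>.078)&(P[:,2]<.083)&(P[:,1]>.335)&(P[:,1]<.38)&(P[:,0]>.45)&(P[:,0]<.52)]])
    print("  jarend",len(q),np.percentile(q,[1,5,50,95],axis=0).round(1).tolist() if len(q) else 0)
for f in("side0","side23"):
    a=np.load(f+".npz");P=cloud(a["d"],a["K"],a["E"]);hsv=cv2.cvtColor(a["im"],cv2.COLOR_BGR2HSV)
    m=(hsv[...,0]>98)&(hsv[...,0]<130)&(hsv[...,1]>50)&(abs(P[...,2]-.08)<.012)&(np.hypot(P[...,0]-.49,P[...,1]-.31)<.06)
    q=np.array([rk(p*1000) for p in P[m]]);print(f,m.sum(),np.percentile(q,[1,50,99],axis=0).round(1).tolist())
```

```text
w2 0 0
  jarend 0 0
w3 0 0
  jarend 0 0
w18 0 0
  jarend 2 [[-41.8, 135.5], [-41.3, 135.6], [-36.0, 136.2], [-30.8, 136.9]]
side0 134 [[-67.3, 90.4], [-45.0, 128.4], [-16.8, 135.4]]
side23 137 [[-70.7, 96.8], [-52.5, 137.2], [-19.7, 144.9]]
```

Emit:
drive_tool([
  [0.2,[0,0.03,0],0],
  [0.2,[0,0.03,0],0],
  [0.2,[0,0.04,0],0],
  [0.2,[0,0.04,0],0],
  [0.2,[0,0,0],0],
])

```text
time: 51.32
position: [0.5142, 0.1265, 0.0026]
orientation: [-3.136, -0.181, -0.002]
wrist_force: [0.5, 0.1, 6.1]
gripper_width: 0.266
```

```bash
cat >> h.py <<'E'
def rowcheck(tag):
    for n in("side","wrist"):
        im,d,K,E,P=look(n,save=n+tag);hsv=cv2.cvtColor(im,cv2.COLOR_BGR2HSV);X,Y,Z=P[...,0],P[...,1],P[...,2]
        for nm,lo,hi,zt,c in(("blue",98,130,.086,(.493,.31)),("yel",15,33,.086,(.5,.251)),("or",0,12,.094,(.507,.192))):
            m=(d>0)&(hsv[...,0]>=lo)&(hsv[...,0]<=hi)&(hsv[...,1]>50)&(abs(Z-zt)<.006)&(np.hypot(X-c[0],Y-c[1])<.045);p=P[m]
            if len(p)<40:continue
            c,r=circ(p[:,:2]);print(n,nm,len(p),"c",c,"r",r,"rack",rk(c),"tilt",tilt(P,d,c/1000,zt))
E
python3 - <<'E'
from h import *
tell();print("rack",rk(telemetry.state()["position"]*1000));rowcheck("24")
E
```

```text
t 51.3167 pos [0.5142 0.1265 0.0026] yaw 0.115 F [0.5 0.1 6.1] w 0.266 q7 -0.48
rack [-39.9 -73.6]
side blue 72 c [486.6 319.2] r 27.6 rack [-45.2 121. ] tilt (196, array([ 0.0432, -0.0831,  0.0862]))
side yel 207 c [494.4 259.3] r 28.7 rack [-44.3  60.6] tilt (147, array([ 0.0178, -0.0172,  0.0866]))
side or 223 c [504.4 201. ] r 31.1 rack [-41.1   1.5] tilt (121, array([0.0094, 0.0073, 0.0944]))
wrist yel 530 c [506.1 225.1] r 22.9 rack [-36.6  25.3] tilt (811, array([ 0.0856, -0.6973,  0.0871]))
wrist or 36177 c [506.1 198. ] r 32.4 rack [-39.8  -1.6] tilt (22229, array([-0.0006,  0.0025,  0.0942]))
```

Emit:
drive_tool([
  [0.2,[0,0.08,0],0],
  [0.2,[0,0.1,0],0],
  [0.2,[0,0.1,0],0],
  [0.2,[0,0.1,0],0],
  [0.2,[0,0.06,0],0],
])

```text
time: 51.83
position: [0.5166, 0.1046, 0.0026]
orientation: [-3.136, -0.181, -0.002]
wrist_force: [-1.7, 1.6, 7.3]
gripper_width: 0.273
```

Emit:
drive_tool([
  [0.2,[0,0,0],0],
  [0.5,[0,0,0],0],
  [0.8,[0,0,0],0],
  [1,[0,0,-0.2],0],
  [1,[0,0,-0.6],0],
])

```text
time: 52.25
position: [0.5134, 0.1037, 0.0396]
orientation: [3.135, 0.181, -0.011]
wrist_force: [0.3, -0.2, 0.6]
gripper_width: 0.829
```

Emit:
drive_tool([
  [1,[0,0,-0.7],0],
  [1,[0,0,-0.6],0],
  [1,[0,-0.5,-0.1],0],
  [1,[0,-0.6,0],0],
  [1,[0,-0.6,0],0],
])

```text
time: 52.67
position: [0.5068, 0.1892, 0.1137]
orientation: [-3.136, -0.177, -0.003]
wrist_force: [0.4, 0.5, -0.6]
gripper_width: 1.0
```

Emit:
drive_tool([
  [1,[0,0,0],0],
  [1,[0,0,0],0],
  [1,[0,0,0],0],
])

```text
time: 52.92
position: [0.5061, 0.1882, 0.1122]
orientation: [3.136, 0.181, -0.001]
wrist_force: [-0.6, -1.5, -0.1]
gripper_width: 0.998
```

Run:
```python
from h import *
tell();rowcheck("25");go(.506,.198,.015,.115)
```

```text
t 52.9167 pos [0.5061 0.1882 0.1122] yaw 0.1153 F [-0.6 -1.5 -0.1] w 0.998 q7 -0.52
side blue 102 c [487.1 318.9] r 27.8 rack [-44.8 120.6] tilt (191, array([ 0.0412, -0.0856,  0.0863]))
side yel 208 c [493.9 259.1] r 29.5 rack [-44.9  60.4] tilt (138, array([0.0065, 0.0015, 0.0867]))
side or 222 c [503.9 201.5] r 31.8 rack [-41.5   2.1] tilt (117, array([ 0.0181, -0.0007,  0.0943]))
wrist blue 4827 c [490.4 313.7] r 28.9 rack [-42.1 115.1] tilt (4095, array([ 0.0074, -0.0459,  0.0873]))
wrist yel 5578 c [502.5 248.1] r 40.5 rack [-37.6  48.5] tilt (3383, array([-0.0025, -0.0128,  0.0864]))
wrist or 5607 c [505.8 198.1] r 32.3 rack [-40.   -1.5] tilt (3293, array([-0.0004,  0.0027,  0.094 ]))
shift [ 0.017 -0.216  1.939] roll -0.003
```

Emit:
drive_tool([
  [1,[0.01,-0.2,0.3],0],
  [1,[0,0,0.6],0],
  [1,[0,0,0.6],0],
  [1,[0,0,0.4],0],
  [1,[0,0,0],0],
])

```text
time: 53.43
position: [0.5034, 0.1961, 0.0133]
orientation: [3.134, 0.178, -0.01]
wrist_force: [0.1, -0.4, 0.5]
gripper_width: 1.003
```

Emit:
drive_tool([
  [0.9,[0,0,0],0],
  [0.8,[0,0,0],0],
  [0.6,[0,0,0],0],
  [0.6,[0,0,0],0],
  [0.6,[0,0,0],0],
], squeeze=25)

```text
time: 53.85
position: [0.5067, 0.1987, 0.0185]
orientation: [-3.136, -0.18, -0.004]
wrist_force: [-1.2, -1.0, 7.4]
gripper_width: 0.726
```

Emit:
drive_tool([
  [0.6,[0,0,-0.04],0],
  [0.6,[0,0.05,0],0],
  [0.6,[0,0.1,0],0],
  [0.6,[0,0.1,0],0],
  [0.6,[0,0.07,0],0],
])

```text
time: 54.27
position: [0.5075, 0.1817, 0.0188]
orientation: [3.136, 0.18, -0.001]
wrist_force: [-0.4, -0.0, -0.7]
gripper_width: 0.729
```

Emit:
drive_tool([
  [0.6,[0,0,0],0],
  [0.6,[0,0,0],0],
])

```text
time: 54.43
position: [0.5075, 0.1824, 0.0188]
orientation: [3.136, 0.179, -0.001]
wrist_force: [0.3, 0.1, -1.3]
gripper_width: 0.73
```

Run:
```python
from h import *
tell();print(rk(telemetry.state()["position"]*1000));rowcheck("26")
```

```text
t 54.4333 pos [0.5075 0.1824 0.0188] yaw 0.1142 F [ 0.3  0.1 -1.3] w 0.73 q7 -0.58
[-40.2 -17.3]
side blue 95 c [487.9 317.1] r 27.8 rack [-44.2 118.8] tilt (186, array([ 0.0397, -0.0572,  0.0861]))
side yel 207 c [495.  257.7] r 28.6 rack [-43.9  58.9] tilt (138, array([0.0024, 0.0049, 0.0863]))
side or 199 c [507.2 186.2] r 31.5 rack [-40.  -13.5] tilt (115, array([-0.0076, -0.0135,  0.0946]))
wrist blue 2480 c [491.7 292.3] r 19.9 rack [-43.2  93.7] tilt (6236, array([-0.0015,  0.0021,  0.086 ]))
wrist yel 18703 c [495.7 255.8] r 29.3 rack [-43.5  57. ] tilt (13808, array([-0.0002,  0.0036,  0.0862]))
wrist or 13877 c [514.4 182.3] r 38.5 rack [-33.3 -18.2] tilt (8189, array([-0.0176,  0.0019,  0.0945]))
```

Emit:
drive_tool([
  [0.6,[0,0,0.04],0],
  [0.6,[0,0,0.01],0],
  [0.8,[0,0,0],0],
  [1,[0,0,0],0],
  [1,[0,0,0],0],
])

```text
time: 54.95
position: [0.5076, 0.1832, 0.0165]
orientation: [-3.136, -0.181, -0.001]
wrist_force: [0.6, 0.0, -0.2]
gripper_width: 1.001
```

Emit:
drive_tool([
  [1,[0,0,-0.4],0],
  [1,[0,0,-0.7],0],
  [1,[0,0,-0.7],0],
  [1,[0,-0.5,-0.1],0],
  [1,[0,-0.5,0],0],
])

```text
time: 55.37
position: [0.504, 0.2323, 0.1143]
orientation: [-3.136, -0.174, -0.008]
wrist_force: [-0.4, 0.9, -0.4]
gripper_width: 1.002
```

Emit:
drive_tool([
  [1,[0,-0.4,0],0],
  [1,[0,0,0],0],
  [1,[0,0,0],0],
  [1,[0,0,0],0],
])

```text
time: 55.7
position: [0.4995, 0.2516, 0.1111]
orientation: [3.135, 0.18, -0.001]
wrist_force: [-0.3, -1.3, -0.1]
gripper_width: 1.003
```

Run:
```python
from h import *
tell();print(rk(telemetry.state()["position"]*1000));rowcheck("27");go(.496,.256,.010,.115)
```

```text
t 55.7 pos [0.4995 0.2516 0.1111] yaw 0.1148 F [-0.3 -1.3 -0.1] w 1.003 q7 -0.63
[-40.2  52.4]
side blue 97 c [488.5 315.9] r 27.7 rack [-43.7 117.5] tilt (179, array([ 0.0198, -0.0535,  0.0864]))
side yel 206 c [494.2 258.4] r 29.1 rack [-44.6  59.7] tilt (142, array([0.0069, 0.0084, 0.0864]))
side or 207 c [504.7 186.7] r 30.8 rack [-42.4 -12.7] tilt (114, array([ 0.0031, -0.0106,  0.0943]))
wrist blue 4628 c [490.1 312.8] r 28.3 rack [-42.5 114.2] tilt (3924, array([ 0.0077, -0.0273,  0.0866]))
wrist yel 4245 c [495.6 256. ] r 29.3 rack [-43.5  57.2] tilt (3031, array([0.0011, 0.003 , 0.086 ]))
wrist or 4175 c [506.6 183.4] r 32.5 rack [-40.9 -16.2] tilt (2394, array([-0.0002,  0.0022,  0.0939]))
shift [-0.061 -0.11   2.023] roll -0.003
```

Emit:
drive_tool([
  [1,[-0.05,-0.1,0.3],0],
  [1,[0,0,0.6],0],
  [1,[0,0,0.6],0],
  [1,[0,0,0.52],0],
  [1,[0,0,0],0],
])

```text
time: 56.22
position: [0.4939, 0.2541, 0.0061]
orientation: [3.133, 0.178, -0.011]
wrist_force: [-0.8, -0.8, 0.3]
gripper_width: 1.001
```

Emit:
drive_tool([
  [0.9,[0,0,0],0],
  [0.8,[0,0,0],0],
  [0.5,[0,0,0],0],
  [0.5,[0,0,0],0],
  [0.5,[0,0,0],0],
])

```text
time: 56.63
position: [0.4977, 0.2575, 0.0123]
orientation: [-3.135, -0.18, -0.005]
wrist_force: [-0.8, -1.6, 7.6]
gripper_width: 0.658
```

Emit:
drive_tool([
  [0.5,[0,0,-0.06],0],
  [0.5,[0,0.08,0],0],
  [0.5,[0.04,0.08,0],0],
  [0.5,[0.03,0.08,0],0],
  [0.5,[0,0,0],0],
])

```text
time: 57.05
position: [0.5019, 0.2439, 0.0133]
orientation: [3.136, 0.178, -0.0]
wrist_force: [0.2, -0.8, -1.6]
gripper_width: 0.656
```

Emit:
drive_tool([
  [0.5,[0,0,0],0],
  [0.5,[0,0,0],0],
])

```text
time: 57.22
position: [0.5011, 0.2455, 0.0133]
orientation: [-3.136, -0.18, 0.001]
wrist_force: [0.3, -1.4, -2.2]
gripper_width: 0.662
```

Run:
```python
from h import *
tell();print(rk(telemetry.state()["position"]*1000));rowcheck("28")
```

```text
t 57.2167 pos [0.5011 0.2455 0.0133] yaw 0.1147 F [ 0.3 -1.4 -2.2] w 0.662 q7 -0.69
[-39.2  46.1]
side blue 91 c [489.  314.9] r 28.0 rack [-43.3 116.4] tilt (182, array([ 0.0221, -0.0426,  0.086 ]))
side yel 208 c [503.3 247.2] r 31.2 rack [-36.9  47.5] tilt (130, array([-0.0482, -0.0166,  0.0875]))
side or 50 c [504.4 184.8] r 31.9 rack [-43.  -14.6] tilt 20
wrist blue 16982 c [491.2 310.8] r 29.2 rack [-41.6 112.1] tilt (14231, array([-0.0001,  0.0012,  0.0861]))
wrist yel 11669 c [500.8 256.9] r 38.8 rack [-38.3  57.5] tilt (8226, array([-0.0233, -0.0622,  0.087 ]))
```

Emit:
drive_tool([
  [0.5,[0,-0.08,0],0],
  [0.5,[0,-0.08,0],0],
  [0.5,[0,0,0.03],0],
  [0.5,[0,0,0.03],0],
  [0.5,[0,0,0],0],
])

```text
time: 57.73
position: [0.5003, 0.2555, 0.0123]
orientation: [-3.134, -0.183, -0.003]
wrist_force: [-4.6, 0.3, 15.1]
gripper_width: 0.659
```

Emit:
drive_tool([
  [0.5,[0,0,0],0],
])

```text
time: 57.82
position: [0.5003, 0.2554, 0.0122]
orientation: [-3.134, -0.183, -0.003]
wrist_force: [-5.1, 0.6, 15.2]
gripper_width: 0.658
```

Run:
```python
from h import *
tell();print(rk(telemetry.state()["position"]*1000))
```

```text
t 57.8167 pos [0.5003 0.2554 0.0122] yaw 0.1166 F [-5.1  0.6 15.2] w 0.658 q7 -0.7
[-39.   56.1]
```

Emit:
drive_tool([
  [0.6,[0,0,-0.03],0],
  [0.8,[0,0,0],0],
  [1,[0,0,0],0],
  [1,[0,0,-0.3],0],
  [1,[0,0,-0.6],0],
])

```text
time: 58.23
position: [0.4983, 0.2521, 0.0543]
orientation: [3.134, 0.181, -0.01]
wrist_force: [1.3, -1.1, 0.2]
gripper_width: 0.999
```

Emit:
drive_tool([
  [1,[0,0,-0.6],0],
  [1,[0,0.4,-0.5],0],
  [1,[0,0.5,0],0],
  [1,[0,0.5,0],0],
  [1,[0,0,0],0],
])

```text
time: 58.65
position: [0.5095, 0.1776, 0.112]
orientation: [3.133, 0.17, 0.0]
wrist_force: [0.2, -0.6, -1.0]
gripper_width: 0.998
```

Emit:
drive_tool([
  [1,[0,0,0],0],
  [1,[0,0,0],0],
  [1,[0,0,0],0],
])

```text
time: 58.9
position: [0.5081, 0.1852, 0.1118]
orientation: [-3.135, -0.183, 0.001]
wrist_force: [0.7, 0.0, 0.7]
gripper_width: 0.997
```

Run:
```python
from h import *
tell();print(rk(telemetry.state()["position"]*1000));rowcheck("29");go(.5066,.1833,.016,.115)
```

```text
t 58.9 pos [0.5081 0.1852 0.1118] yaw 0.1163 F [0.7 0.  0.7] w 0.997 q7 -0.52
[-39.2 -14.6]
side blue 91 c [488.2 315.8] r 27.9 rack [-44.  117.4] tilt (182, array([ 0.0314, -0.0321,  0.0859]))
side yel 212 c [500.8 261.8] r 34.2 rack [-37.7  62.3] tilt (144, array([ 0.0046, -0.0462,  0.086 ]))
side or 206 c [504.4 187.7] r 31.0 rack [-42.6 -11.7] tilt (118, array([ 0.0093, -0.0198,  0.0942]))
wrist blue 4798 c [491.4 310.3] r 28.4 rack [-41.5 111.6] tilt (4214, array([-0.0008,  0.0001,  0.0862]))
wrist yel 5512 c [498.6 253.3] r 29.3 rack [-40.9  54.1] tilt (3986, array([-0.0011,  0.0012,  0.0861]))
wrist or 5311 c [506.7 182.6] r 32.3 rack [-40.9 -17. ] tilt (3132, array([-0.0009,  0.0021,  0.094 ]))
shift [-0.032  0.035  1.914] roll 0.004
```

Emit:
drive_tool([
  [1,[-0.01,0.5,0],0],
  [1,[0,0.6,0],0],
  [0.8,[0,0.52,0],0],
  [0.7,[0,0,0.4],0],
  [0.6,[0,0,0.6],0],
])

```text
time: 59.42
position: [0.5197, 0.1025, 0.0635]
orientation: [-3.136, -0.176, -0.009]
wrist_force: [0.4, 0.2, -1.1]
gripper_width: 0.613
```

Emit:
drive_tool([
  [0.6,[0,0,0.6],0],
  [0.6,[0,0,0.4],0],
  [0.6,[0,0,0.1],0],
  [0.6,[0,0,0],0],
  [0.6,[0,0,0],0],
])

```text
time: 59.83
position: [0.5175, 0.1042, 0.0075]
orientation: [-3.136, -0.182, -0.0]
wrist_force: [-0.7, 0.7, -0.5]
gripper_width: 0.597
```

Run:
```python
from h import *
tell();go(.5166,.1046,.002,.115);im,d,K,E,P=look(save="w30");tops(P,im,d,[("knob",(.517,.105),.056,.018)])
```

```text
t 59.8333 pos [0.5175 0.1042 0.0075] yaw 0.1159 F [-0.7  0.7 -0.5] w 0.597 q7 -0.45
shift [-0.017 -0.01   0.11 ] roll 0.002
knob 1701 circ (array([516.7, 104.9]), 12.5) rect (array([517., 105.]), array([23.9, 24.2]), 20.0) mean [516.8 106.5  55.8]
```

Emit:
drive_tool([
  [0.5,[-0.02,-0.01,0.08],0],
  [0.4,[0,0,0],0],
  [0.3,[0,0,0],0],
  [0.2,[0,0,0],0],
  [0.2,[0,0,0],0],
], squeeze=30)

```text
time: 60.3
position: [0.5167, 0.1039, 0.0037]
orientation: [-3.136, -0.18, -0.002]
wrist_force: [-0.1, 0.2, 7.1]
gripper_width: 0.273
```

Emit:
drive_tool([
  [0.2,[0,0,0],0],
  [0.2,[0,0,0],0],
  [0.2,[0,-0.05,0],0],
  [0.2,[0,-0.07,0],0],
  [0.2,[0,-0.07,0],0],
])

```text
time: 60.72
position: [0.5157, 0.1126, 0.0037]
orientation: [3.136, 0.179, 0.002]
wrist_force: [0.2, -2.7, 6.6]
gripper_width: 0.274
```

Emit:
drive_tool([
  [0.2,[0,-0.05,0],0],
  [0.2,[0,-0.05,0],0],
  [0.2,[0,-0.05,0],0],
  [0.2,[0,0,0],0],
  [0.2,[0,0,0],0],
])

```text
time: 61.13
position: [0.5149, 0.1207, 0.0037]
orientation: [3.136, 0.18, 0.002]
wrist_force: [-0.9, -0.3, 5.7]
gripper_width: 0.276
```

Run:
```python
from h import *
tell();print(rk(telemetry.state()["position"]*1000));rowcheck("31")
```

```text
t 61.1333 pos [0.5149 0.1207 0.0037] yaw 0.1148 F [-0.9 -0.3  5.7] w 0.276 q7 -0.48
[-39.9 -79.5]
side blue 66 c [488.1 316.3] r 27.7 rack [-44.1 117.9] tilt (187, array([ 0.0344, -0.0455,  0.0856]))
side yel 217 c [498.7 261.2] r 34.9 rack [-39.9  62. ] tilt (149, array([-0.0037, -0.0419,  0.0858]))
side or 219 c [503.9 189.4] r 31.5 rack [-42.9  -9.9] tilt (114, array([ 0.0037, -0.0017,  0.0943]))
wrist yel 724 c [503.4 214.5] r 19.6 rack [-40.5  15.1] tilt (1041, array([ 0.0691, -0.661 ,  0.0857]))
wrist or 33667 c [506.2 187.3] r 32.5 rack [-40.9 -12.3] tilt (20545, array([-0.0009,  0.0007,  0.0942]))
```

Emit:
drive_tool([
  [0.2,[0,-0.04,0],0],
  [0.2,[0,-0.04,0],0],
  [0.2,[0,-0.02,0],0],
  [0.2,[0,0,0],0],
  [0.2,[0,0,0],0],
])

```text
time: 61.65
position: [0.5143, 0.1253, 0.0037]
orientation: [3.136, 0.18, 0.002]
wrist_force: [0.1, -2.2, 7.0]
gripper_width: 0.276
```

Run:
```python
from h import *
tell();print(rk(telemetry.state()["position"]*1000));rowcheck("32")
a=np.load("wrist32.npz")["im"];cv2.imwrite("pics/w32.png",np.hstack([cv2.resize(a,(400,300)),cv2.resize(np.load("side32.npz")["im"][195:285,185:305],(400,300),interpolation=2)]))
# gap between orange and yellow lids in wrist view: dark/other columns
im=np.load("wrist32.npz");P=cloud(im["d"],im["K"],im["E"]);u=250
for v in range(0,60,3):print(v,rk(P[v,u]*1000),round(float(P[v,u,2]),3),im["im"][v,u],end=" | ")
```

```text
t 61.65 pos [0.5143 0.1253 0.0037] yaw 0.1144 F [ 0.1 -2.2  7. ] w 0.276 q7 -0.49
[-39.9 -74.8]
side blue 66 c [487.7 316.9] r 27.7 rack [-44.4 118.6] tilt (188, array([ 0.0425, -0.0595,  0.0856]))
side yel 218 c [497.5 259.9] r 35.7 rack [-41.2  60.8] tilt (152, array([ 0.0094, -0.0305,  0.0858]))
side or 216 c [503.3 194.8] r 31.8 rack [-42.9  -4.5] tilt (115, array([-0.0039, -0.0113,  0.0944]))
wrist yel 2495 c [504.1 222.9] r 23.3 rack [-38.9  23.3] tilt (2778, array([ 0.048 , -0.4554,  0.0857]))
wrist or 33622 c [505.9 191.9] r 32.5 rack [-40.7  -7.7] tilt (20583, array([-0.0005,  0.0011,  0.0942]))
0 [-41.8  30.9] 0.087 [119 182 198] | 3 [-41.8  30.2] 0.087 [119 182 196] | 6 [-41.9  30. ] 0.085 [121 184 202] | 9 [-41.9  28.9] 0.086 [118 181 200] | 12 [-41.8  27.8] 0.087 [115 181 198] | 15 [-41.9  27.7] 0.085 [ 70 109 122] | 18 [-41.9  26.7] 0.086 [ 86 134 147] | 21 [-41.9  26.3] 0.084 [ 84 132 146] | 24 [-41.8  24. ] 0.09 [100 127 161] | 27 [-41.7  22.5] 0.094 [105 121 165] | 30 [-41.7  21.9] 0.093 [107 121 166] | 33 [-41.7  21.1] 0.094 [125 139 185] | 36 [-41.7  20.1] 0.095 [128 143 188] | 39 [-41.8  19.6] 0.094 [128 143 188] | 42 [-41.7  18.7] 0.095 [131 145 189] | 45 [-41.7  18. ] 0.095 [126 142 187] | 48 [-41.7  17.1] 0.095 [129 143 189] | 51 [-41.8  16.5] 0.095 [127 141 188] | 54 [-41.8  15.9] 0.094 [126 142 188] | 57 [-41.8  15.1] 0.094 [129 143 189] |
```

Emit:
drive_tool([
  [0.2,[0,-0.02,0],0],
  [0.2,[0,0,0],0],
  [0.2,[0,0,0],0],
])

```text
time: 62.0
position: [0.5143, 0.1261, 0.0037]
orientation: [3.136, 0.179, 0.002]
wrist_force: [-0.3, -1.9, 6.5]
gripper_width: 0.276
```

Emit:
drive_tool([
  [0.2,[0,-0.01,0],0],
  [0.2,[0,0,0],0],
  [0.2,[0,0,0],0],
])

```text
time: 62.25
position: [0.5142, 0.1265, 0.0037]
orientation: [3.136, 0.179, 0.002]
wrist_force: [-0.1, -2.5, 6.2]
gripper_width: 0.272
```

Run:
```python
from h import *
tell();print(rk(telemetry.state()["position"]*1000));rowcheck("33")
```

```text
t 62.25 pos [0.5142 0.1265 0.0037] yaw 0.1143 F [-0.1 -2.5  6.2] w 0.272 q7 -0.49
[-39.9 -73.6]
side blue 60 c [488.8 315.5] r 27.9 rack [-43.5 117.1] tilt (175, array([ 0.018 , -0.0288,  0.0859]))
side yel 217 c [501.7 259.9] r 34.6 rack [-37.   60.3] tilt (143, array([-0.0205, -0.04  ,  0.0859]))
side or 223 c [502.8 194.2] r 32.3 rack [-43.5  -5. ] tilt (119, array([-0.001 , -0.0033,  0.0942]))
wrist yel 2852 c [503.9 223.3] r 24.7 rack [-39.   23.7] tilt (3175, array([ 0.0388, -0.4277,  0.0859]))
wrist or 33622 c [505.5 192.9] r 32.5 rack [-40.9  -6.6] tilt (20539, array([-0.0006,  0.0013,  0.0941]))
```

Face is about 178.6 mm from the cheek, so the row is closed. I'll release the knob, rise and check the whole row from above.

Emit:
drive_tool([
  [0.4,[0,0,0],0],
  [0.6,[0,0,0],0],
  [0.9,[0,0,0],0],
  [1,[0,0,-0.2],0],
  [1,[0,0,-0.6],0],
])

```text
time: 62.77
position: [0.5108, 0.1265, 0.0407]
orientation: [3.135, 0.181, -0.011]
wrist_force: [-0.2, -0.1, 0.8]
gripper_width: 0.939
```

Emit:
drive_tool([
  [1,[0,0,-0.7],0],
  [1,[0,0,-0.7],0],
  [1,[0,-0.5,-0.7],0],
  [1,[0,-0.6,0],0],
  [1,[0,-0.6,0],0],
])

```text
time: 63.18
position: [0.5051, 0.2118, 0.1502]
orientation: [-3.135, -0.177, -0.008]
wrist_force: [1.4, 0.3, -0.2]
gripper_width: 0.997
```

Emit:
drive_tool([
  [1,[0,-0.5,0],0],
  [1,[0,0,0],0],
  [1,[0,0,0],0],
  [1,[0,0,0],0],
])

```text
time: 63.52
position: [0.5008, 0.2349, 0.1471]
orientation: [3.136, 0.181, -0.0]
wrist_force: [-0.1, -0.5, -0.1]
gripper_width: 0.996
```

Run:
```python
from h import *
tell();rowcheck("34")
a=np.load("wrist34.npz");P=cloud(a["d"],a["K"],a["E"]);tops(P,a["im"],a["d"],[STAMP,("knob",(.5142,.1265),.056,.018)])
im,d,K,E,P=look("scene",save="scene34");matcheck(P,d)
cv2.imwrite("pics/fin.png",np.hstack([cv2.resize(a["im"],(400,300)),cv2.resize(im[165:240,290:390],(400,300),interpolation=2)]))
```

```text
t 63.5167 pos [0.5008 0.2349 0.1471] yaw 0.115 F [-0.1 -0.5 -0.1] w 0.996 q7 -0.59
side blue 90 c [488.9 314.7] r 27.5 rack [-43.4 116.3] tilt (179, array([ 0.0191, -0.0441,  0.0859]))
side yel 216 c [497.2 254. ] r 28.8 rack [-42.2  55. ] tilt (140, array([ 0.0046, -0.004 ,  0.0862]))
side or 207 c [503.4 196.6] r 30.4 rack [-42.6  -2.7] tilt (115, array([-0.0095, -0.0097,  0.0943]))
wrist blue 3448 c [491.2 311.4] r 28.0 rack [-41.5 112.7] tilt (3016, array([-0.0005,  0.0023,  0.0861]))
wrist yel 3396 c [500.4 251. ] r 31.8 rack [-39.3  51.7] tilt (2379, array([-0.0004,  0.0006,  0.086 ]))
wrist or 3516 c [505.4 193.7] r 32.3 rack [-40.9  -5.8] tilt (2047, array([-0.0008,  0.0046,  0.0939]))
stamp 723 circ (array([583.6, 208.2]), 15.4) rect (array([583.4, 208.4]), array([30.4, 29.9]), 79.5) mean [583.  209.1  61.9]
knob 338 circ (array([514.6, 128. ]), 12.2) rect (array([514.8, 127.8]), array([23.1, 22.6]), 7.0) mean [514.6 129.1  55.7]
mat 0 (array([0., 0.]), array([0., 0.]), 0.0)
tin 195 (array([ 582.4, -373.9]), array([99.5, 62.4]), 88.2) z 0.038652108992809485
slope [-0.01018156 -0.00063376]
```

View pics/fin.png

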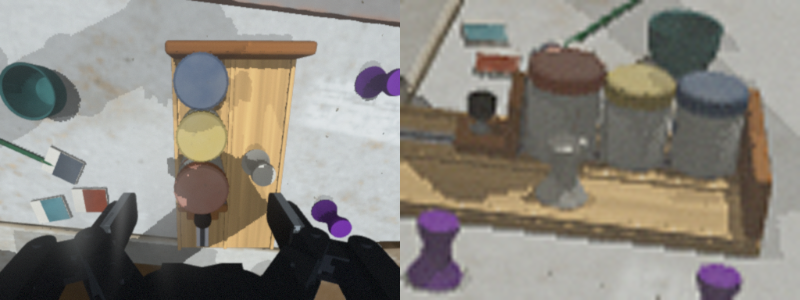

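```bash
python3 -c "
from bench import arm;print(arm.hand_in())"
```

```text
the job is handed in; nothing more can be done
None
```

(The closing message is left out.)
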